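# Pack the oil sample set, leaving the uncapped bottles for the press

## Robot

A 6-joint arm with a two-finger parallel gripper is mounted at the origin on the work surface. World frame = base frame: x ahead of the robot, y to its left, z up, the work surface at z = 0. Lengths are in m, angles in rad, forces in N, time in s.
With the tool pointing down it reaches from about 0.35 to 0.85 m from the base axis. Payload 8.1 kg.
Tool frame: the origin (TCP) lies at the very end of the fingers, on their centre line; the grasp point (between the pads) lies 19 mm behind it (grasp_offset is the distance from the TCP to the grasp point, in m); z points along the fingers, y is the direction in which the jaws open and shut (so a half turn about z gives the same grasp; the last joint's range is limited). The gripper opens to 93 mm and grips with 3 to 60 N. Pads are 15 mm wide; open, the fingers measure 128 mm over their backs; the gripper's body (75 mm by 188 mm) begins 65 mm behind the grasp point.
Start: joints at [-1.423, 0.13, 1.488, -0, 1.523, -0.085], TCP at [0.138, -0.584, 0.219] pointing down, gripper open.
Joint ranges: [-2.96, 2.96], [-0.89, 2.26], [0.02, 2.5], [-1.34, 4.48], [0, 2.73], [-2.66, 2.66]. Speed limits (rad/s): [2.39, 2.39, 2.79, 3.14, 3.14, 3.14].

## Interface

Orientations are given as a rotation vector (axis times angle).
In Python, from plant import read_state, read_camera, close_job, search_frame, masks_of, grasp_offset gives the robot as it stands.
- The arm moves only by the tool drive_tool, never from a script. Its argument "plan" is a list of rows, each an object with "claw": the closure, from 0 (fully open) to 1 (shut); "linear": the shift along the tool's x, y, z in cm, a list of three; "angular": the turn, a rotation vector about the tool's x, y, z in degrees, a list of three. In form: [{"claw": claw, "linear": [tx, ty, tz], "angular": [ax, ay, az]}, ...]. A call has 1 to 12 rows; each row shifts and turns the commanded pose from where the row before left it, along the tool's axes as they then stand; what a row does not reach is not made up. A row lasts 1/8 s, in which the tool goes at most 62.5 mm and 10.7 degrees, less where a joint would pass 70% of its speed; a pose out of reach is approached as far as the arm can. A call is refused whole if a number of a shift passes 6.25 or a number of a turn 10.7, either way. A call with a gripper value outside its range is refused whole. The fingers move at their own pace and stop on an object; "newtons" is the grip in N (left out, the last holds). Time passes only in rows, so rows that do not move let the fingers close. It gives the time, the measured TCP pose, the force and the opening at its end, in the units of the state.
- read_state(): the state, without advancing time (a new reading comes with each control period).
- read_camera(name): name is "scene" or "top" or "wrist"; returns a dict with "pixels" (480x640x3 uint8, red, green, blue), "K" (3x3 intrinsics, pixels), "xyz" and "attitude" of the camera in the world. Camera axes: x right, y up, looking along -z (the intrinsics and any distortion apply to the point x, -y, -z); pixel columns grow to the right and rows downward; lengths in m; the calibration is good to about 2 mm. A picture is of the moment at which its call begins. There is no depth.
- close_job(): hands the job in, once; it reports no verdict.
Trained networks look in a picture, given as the dict that the camera call returned (one of the last four; its "shot" number tells which), for a name from the list of things; names that differ only in an ending like _2 or _b are one class to them, and where a whole thing is asked for, a point or a joint stands for the part that bears it (a point fixed in the world has none). Each returns a list of dicts, best first, with "p" (0 to 1); they miss things now and then, are a little off and sometimes report something else, mostly with a low value. They report only what shows in the picture. A call takes as long as a camera call. They do not tell look-alikes from the thing itself.
- search_frame(picture, label): "at" ([x, y, z] in m, in world coordinates, good to about 4 mm: the middle of the surface that is visible of it).
- masks_of(picture, label): "mask" (480x640 bool, what is visible of it).
The state is a dict: "t": time; "q": joint angles; "dq": joint speeds; "joint_torque": joint torques, N m; "tool_pos": TCP position; "orientation": TCP orientation; "force": force on the tool from outside, world axes, zero at the start; "wrist_torque": the same for the moment, N m; "opening": finger opening in m.
Only numpy, scipy, OpenCV 4.12 (cv2) and the standard library are available. Lean on these libraries where they do the work, as an engineer would, in place of code of your own. Each camera call takes 0.05 s, during which the arm holds its last target.

## Task

Pack the sample set: stand each of the four capped bottles (slim, conical, square, flask) in the wooden case, fully down in the cork recess that has its own shape and size. Leave the two bottles that still have no cap standing where they are, for the capping press. It is all glass: set the bottles down gently rather than dropping them, and let none be knocked over.

Things in the scene. Friction and masses are not known exactly. Their poses are not given: they have to be found in the camera images.
- slim_bottle: Slim green glass sample bottle WITH its white cap: straight round body 34 mm across up to 70 mm high, shoulder and neck, cap 27 mm across from 83 mm up to the top at 105 mm. 100 to 170 g. Origin: centre of its underside, z up along the bottle. 
- cone_bottle: Conical green glass sample bottle WITH its white cap: round foot 52 mm across (8 mm high) tapering evenly to 24 mm at 70 mm high, neck 22 mm, straight-sided round cap 30 mm across from 78 mm up to the top at 104 mm. The glass narrows upward, so fingers slip off it: take it by the cap. 120 to 200 g. Origin: centre of its underside, z up along the bottle. 
- square_bottle: Square green glass sample bottle WITH its white cap: body 42 x 42 mm, sides along x and y, straight up to 70 mm high, round neck, cap 27 mm across from 81 mm up to the top at 103 mm. 140 to 240 g. Origin: centre of its underside, z up along the bottle. 
- flask_bottle: Flat flask-shaped green glass sample bottle WITH its white cap: body 28 mm thick (x) by 56 mm wide (y), straight up to 70 mm high, round neck, cap 27 mm across from 81 mm up to the top at 103 mm. 120 to 200 g. Origin: centre of its underside, z up along the bottle. 
- open_cone: Look-alike of the conical bottle but with NO cap: the same foot and taper, ending in a bare open glass neck 25 mm across, top at 92 mm. It waits for the capping press. Origin: centre of its underside, z up along the bottle. 
- open_square: Look-alike of the square bottle but with NO cap: the same 42 x 42 mm body, ending in a bare open glass neck 25 mm across, top at 94 mm. It waits for the capping press. Origin: centre of its underside, z up along the bottle. 
- slim_nest: Nest for the slim bottle: small round recess 44 mm across. Fixed cork block 78 x 78 x 30 mm, recess 22 mm deep with a 3 mm chamfer round its mouth. Origin: centre of the block's underside, under the recess's centre; recess floor at z = 8 mm, cork top at z = 30 mm. z up, y along the row of nests, x across it. The four nests stand in any order, 80 mm apart, in a row in the case.
- cone_nest: Nest for the conical bottle: large round recess 62 mm across. Fixed cork block 78 x 78 x 30 mm, recess 22 mm deep with a 3 mm chamfer round its mouth. Origin: centre of the block's underside, under the recess's centre; recess floor at z = 8 mm, cork top at z = 30 mm. z up, y along the row of nests, x across it. The case is an open light-wood box, rim 4 mm above the cork.
- square_nest: Nest for the square bottle: square recess 52 x 52 mm, sides along x and y. Fixed cork block 78 x 78 x 30 mm, recess 22 mm deep with a 3 mm chamfer round its mouth. Origin: centre of the block's underside, under the recess's centre; recess floor at z = 8 mm, cork top at z = 30 mm. z up, y along the row of nests, x across it. The case is 98 mm (x) by 336 mm (y).
- flask_nest: Nest for the flask: oblong recess, 38 mm in x (across the row) by 66 mm in y (along the row). Fixed cork block 78 x 78 x 30 mm, recess 22 mm deep with a 3 mm chamfer round its mouth. Origin: centre of the block's underside, under the recess's centre; recess floor at z = 8 mm, cork top at z = 30 mm. z up, y along the row of nests, x across it.
Mind the look-alikes: they are no part of the job. What is shaped like the flask_bottle but yellow is not meant.

How it is judged:
At the end, for the whole second after the job is handed in: Each capped bottle stands upright (within 0.1 rad) in the nest of its own shape, its axis within 10 mm of the nest's centre and its underside no more than 4 mm above the recess floor, released and at rest; both uncapped bottles stand upright within 20 mm of where they started, at rest (horizontal distance between slim_bottle and slim_nest below 0.01 m and z of slim_bottle in the frame of slim_nest below 0.012 m and angle between each of slim_bottle, cone_bottle, square_bottle, flask_bottle, open_cone, open_square's own z axis and vertical below 0.1 rad and linear speed of each of slim_bottle, cone_bottle, square_bottle, flask_bottle, open_cone, open_square below 0.02 m/s and contact force between the fingers and slim_bottle below 0.1 N and horizontal distance between cone_bottle and cone_nest below 0.01 m and z of cone_bottle in the frame of cone_nest below 0.012 m and contact force between the fingers and cone_bottle below 0.1 N and horizontal distance between square_bottle and square_nest below 0.01 m and z of square_bottle in the frame of square_nest below 0.012 m and contact force between the fingers and square_bottle below 0.1 N and horizontal distance between flask_bottle and flask_nest below 0.01 m and z of flask_bottle in the frame of flask_nest below 0.012 m and contact force between the fingers and flask_bottle below 0.1 N and distance of each of open_cone, open_square from where it was at the start of the episode below 0.02 m); the robot touches nothing.
It fails at once if a bottle without a cap is pushed or carried more than 20 mm from where it stood (distance of any of open_cone, open_square from where it was at the start of the episode above 0.02 m).
It fails at once if a bottle is knocked over (leans more than 45 degrees) (angle between any of slim_bottle, cone_bottle, square_bottle, flask_bottle, open_cone, open_square's own z axis and vertical above 0.785 rad).
It fails at once if a bottle is dropped or flung (moves faster than 0.6 m/s while the fingers do not touch it, as after a fall of about 18 mm) ((linear speed of slim_bottle above 0.6 m/s and contact force between the fingers and slim_bottle below 0.1 N) or (linear speed of cone_bottle above 0.6 m/s and contact force between the fingers and cone_bottle below 0.1 N) or (linear speed of square_bottle above 0.6 m/s and contact force between the fingers and square_bottle below 0.1 N) or (linear speed of flask_bottle above 0.6 m/s and contact force between the fingers and flask_bottle below 0.1 N) or (linear speed of open_cone above 0.6 m/s and contact force between the fingers and open_cone below 0.1 N) or (linear speed of open_square above 0.6 m/s and contact force between the fingers and open_square below 0.1 N)).
It also fails if it takes over 112 s, if anything falls off the work surface, if the arm or the gripper's body presses on something with over 40 N, if the wrist force passes 120 N, or if a joint passes its speed limit or range.

## Working session

There is one attempt and no reset: what is moved stays moved. The work goes in short steps, Python scripts to look and compute and a tool call to move; the robot and the scene stay as the last step left them, time stands still between calls to the robot, and variables do not carry over. Pictures are saved under pics/ and viewed, and the job is handed in when it is done.

Besides the shell and the picture viewer there is one more tool, called after "Call:" as name(argument=value, ...) on one line, values as JSON. drive_tool: Moves the arm, as the interface text tells. Its arguments: {"type":"object","properties":{"plan":{"type":"array"},"newtons":{"type":"number"}},"required":["plan"]}

```bash
ls; mkdir -p pics
python3 - <<'E'
from plant import *
import cv2
print(read_state(), grasp_offset)
for n in ["scene","top"]:
    p=read_camera(n); cv2.imwrite(f"pics/{n}0.png",p["pixels"][:,:,::-1]); print(n,p["K"],p["xyz"],p["attitude"],p.keys())
E
```

```text
pics
{'t': 0.0, 'q': array([-1.42336229e+00,  1.31147869e-01,  1.48926790e+00, -3.72404649e-05,
        1.52297890e+00, -8.54269975e-02]), 'dq': array([ 1.61211674e-03, -1.02764183e-03,  1.99347455e-03, -1.63066301e-03,
        9.05076687e-05, -1.09634906e-03]), 'joint_torque': array([-8.58559433e-04, -5.59861851e+01, -4.91752017e+01,  7.67163816e-02,
        3.58565210e-02, -1.60445466e-04]), 'tool_pos': array([ 0.13836718, -0.58325277,  0.21760163]), 'orientation': array([-3.11853473e+00, -3.64745119e-01,  1.46060630e-04]), 'force': array([-0.77310471, -0.93929435, -0.42201152]), 'wrist_torque': array([ 0.00637185, -0.03981463,  0.00545705]), 'opening': 0.0930485425614844} 0.0188
scene [[450.73414108   0.         316.88719788]
 [  0.         450.73414108 239.01877974]
 [  0.           0.           1.        ]] [0.96086583 0.39178273 0.64284871] [0.38359591 0.90726725 2.14918412] dict_keys(['pixels', 'K', 'xyz', 'attitude', 'shot'])
top [[500.28565622   0.         320.22989629]
 [  0.         500.28565622 247.06151725]
 [  0.           0.           1.        ]] [ 0.43885697 -0.00706176  0.97599663] [ 0.11906476 -0.08229461 -1.59222922] dict_keys(['pixels', 'K', 'xyz', 'attitude', 'shot'])
```

View pics/scene0.png

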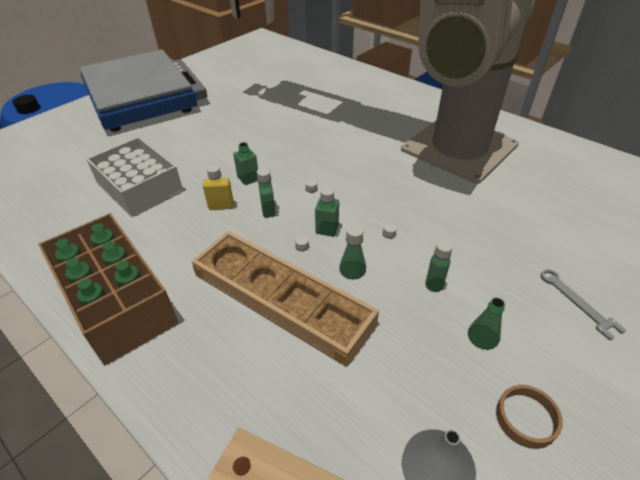

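View pics/top0.png

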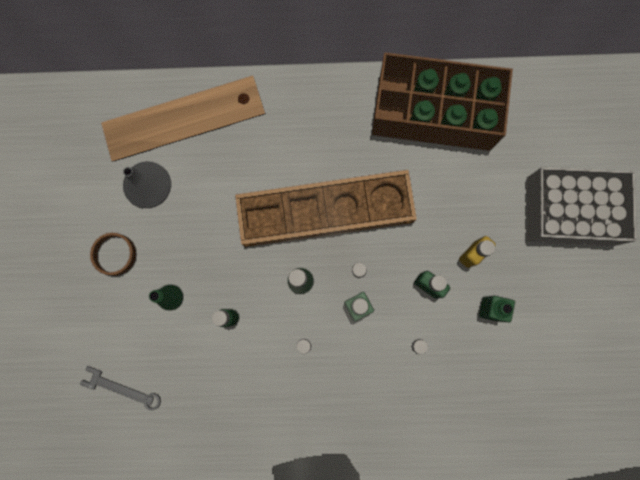

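Run:
```python
from plant import *
import cv2
for n in ["top","scene"]:
    p=read_camera(n)
    for l in ["slim_bottle","cone_bottle","square_bottle","flask_bottle","open_cone","open_square","slim_nest","cone_nest","square_nest","flask_nest"]:
        for d in search_frame(p,l): print(n,l,round(d["p"],2),d["at"].round(3) if hasattr(d["at"],'round') else d["at"])
```

```text
top slim_bottle 0.89 [0.4299, 0.1828, 0.0885]
top cone_bottle 0.94 [0.496, 0.0505, 0.0487]
top square_bottle 0.72 [0.4467, -0.0524, 0.0711]
top square_bottle 0.58 [0.4852, -0.1858, 0.07]
top flask_bottle 0.87 [0.4815, -0.1872, 0.0687]
top flask_bottle 0.87 [0.5357, -0.2726, 0.0708]
top open_cone 0.81 [0.4685, 0.2952, 0.0447]
top open_square 0.79 [0.4376, -0.302, 0.0691]
top open_square 0.53 [0.4701, 0.2964, 0.0479]
top slim_nest 0.67 [0.4328, 0.1811, 0.0883]
top slim_nest 0.59 [0.6451, -0.0361, 0.0373]
top cone_nest 0.86 [0.6542, -0.1208, 0.0379]
top cone_nest 0.6 [0.4837, -0.1863, 0.0679]
top square_nest 0.96 [0.6368, 0.044, 0.033]
top square_nest 0.26 [0.6183, 0.1224, 0.0395]
top flask_nest 0.74 [0.4841, -0.185, 0.0695]
top flask_nest 0.69 [0.6194, 0.121, 0.0397]
scene slim_bottle 0.9 [0.4435, 0.1972, 0.0634]
scene cone_bottle 0.74 [0.5114, 0.0619, 0.0491]
scene square_bottle 0.64 [0.4633, -0.0469, 0.0596]
scene square_bottle 0.6 [0.4887, 0.3107, 0.0431]
scene flask_bottle 0.8 [0.5535, -0.2692, 0.0552]
scene open_cone 0.91 [0.4901, 0.3129, 0.0396]
scene open_cone 0.28 [0.6468, -0.127, 0.0354]
scene open_square 0.86 [0.449, -0.2957, 0.0523]
scene open_square 0.47 [0.4442, 0.1983, 0.0622]
scene slim_nest 0.66 [0.6369, -0.041, 0.0371]
scene slim_nest 0.39 [0.4442, 0.1998, 0.0643]
scene cone_nest 0.62 [0.6469, -0.1292, 0.0366]
scene square_nest 0.73 [0.629, 0.0389, 0.0329]
scene flask_nest 0.66 [0.6139, 0.1175, 0.04]
```

Run:
```python
from plant import *
import cv2
p=read_camera("top");im=p["pixels"][:,:,::-1]
c=im[160:350,140:540]
cv2.imwrite("pics/crop_top.png",cv2.resize(cv2.convertScaleAbs(c,alpha=1.5,beta=15),(800,380),interpolation=cv2.INTER_CUBIC))
c=im[165:250,230:420]
cv2.imwrite("pics/crop_nest.png",cv2.resize(cv2.convertScaleAbs(c,alpha=1.8,beta=20),(760,340),interpolation=cv2.INTER_CUBIC))
p=read_camera("scene");im=p["pixels"][:,:,::-1]
cv2.imwrite("pics/crop_sc.png",cv2.resize(cv2.convertScaleAbs(im[130:360,180:520],alpha=1.4,beta=15),(800,541),interpolation=cv2.INTER_CUBIC))
```

```text
(no output)
```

View pics/crop_top.png

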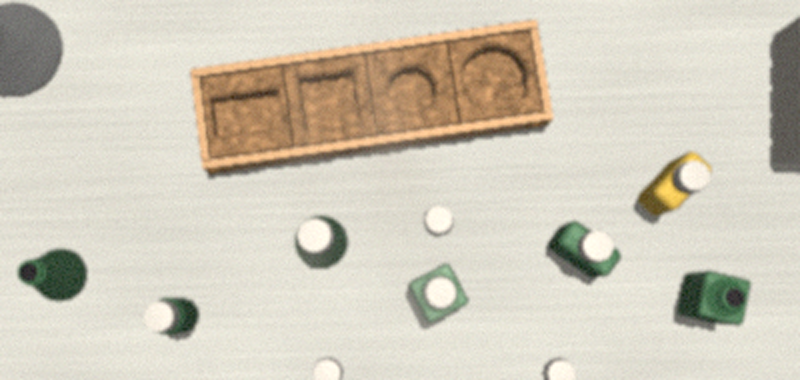

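View pics/crop_nest.png

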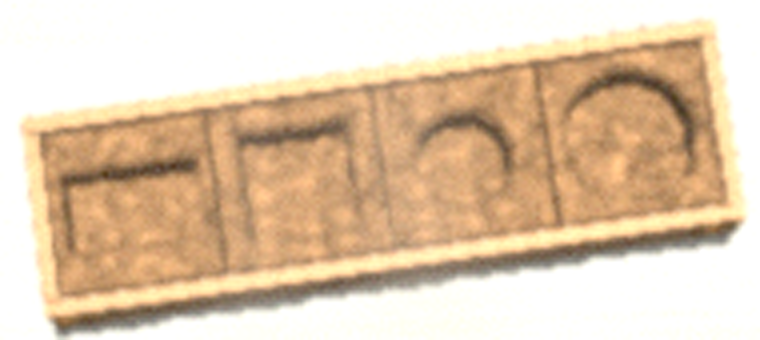

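View pics/crop_sc.png

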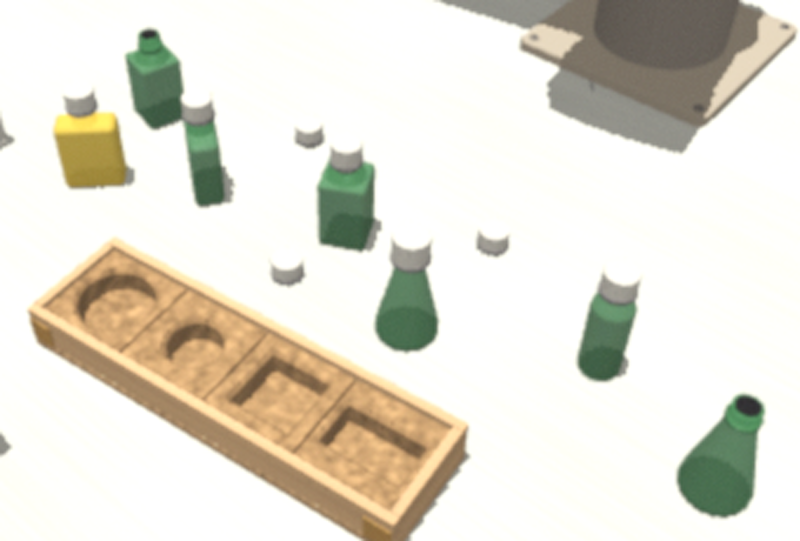

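```bash
cat > h.py <<'E'
from plant import *
import cv2, numpy as np
from scipy.spatial.transform import Rotation as R
from scipy.optimize import least_squares, minimize
def proj(p,X):
    A=R.from_rotvec(p["attitude"]).as_matrix()
    c=(np.atleast_2d(X)-np.array(p["xyz"]))@A
    K=p["K"]; return np.c_[K[0,0]*c[:,0]/-c[:,2]+K[0,2], K[1,1]*-c[:,1]/-c[:,2]+K[1,2]]
def ring(r,z,n=32):
    a=np.linspace(0,2*np.pi,n,endpoint=False); return np.c_[r*np.cos(a),r*np.sin(a),0*a+z]
def box(w,d,z0,z1): return np.array([[sx*w/2,sy*d/2,z] for sx in(-1,1) for sy in(-1,1) for z in(z0,z1)])
cap=lambda d,z0,z1:np.r_[ring(d/2,z0),ring(d/2,z1)]
M={
"slim_bottle":[np.r_[ring(.017,0),ring(.017,.07)],np.r_[ring(.017,.07),ring(.011,.083)],cap(.027,.083,.105)],
"cone_bottle":[np.r_[ring(.026,0),ring(.026,.008)],np.r_[ring(.026,.008),ring(.012,.07)],np.r_[ring(.011,.07),ring(.011,.078)],cap(.03,.078,.104)],
"square_bottle":[box(.042,.042,0,.07),np.r_[ring(.011,.07),ring(.011,.081)],cap(.027,.081,.103)],
"flask_bottle":[box(.028,.056,0,.07),np.r_[ring(.011,.07),ring(.011,.081)],cap(.027,.081,.103)],
"open_cone":[np.r_[ring(.026,0),ring(.026,.008)],np.r_[ring(.026,.008),ring(.012,.07)],np.r_[ring(.0125,.07),ring(.0125,.092)]],
"open_square":[box(.042,.042,0,.07),np.r_[ring(.0125,.07),ring(.0125,.094)]],
}
def place(X,x,y,yaw): 
    c,s=np.cos(yaw),np.sin(yaw); return X@np.array([[c,s,0],[-s,c,0],[0,0,1]])+[x,y,0]
def sil(p,n,x,y,yaw,S=4):
    m=np.zeros((480*S,640*S),np.uint8)
    for part in M[n]:
        u=proj(p,place(part,x,y,yaw))*S+ (S-1)/2
        cv2.fillConvexPoly(m,cv2.convexHull(u.astype(np.float32)).round().astype(np.int32),1)
    return cv2.resize(m.astype(np.float32),(640,480),interpolation=cv2.INTER_AREA)
E
cat > fit.py <<'E'
from h import *
ini={"slim_bottle":(.435,.19,[0]),"cone_bottle":(.5,.055,[0]),"square_bottle":(.45,-.05,np.arange(0,1.57,.2)),"flask_bottle":(.485,-.19,np.arange(0,3.14,.25)),"open_cone":(.475,.30,[0]),"open_square":(.44,-.30,np.arange(0,1.57,.2))}
P={n:read_camera(n) for n in("top","scene")}
vis={n:P[n]["pixels"].copy() for n in P}
# case
tc=np.array([[236.2,196.2],[407,170.5],[415.5,217.5],[243,243]]); sc=np.array([[228,232],[192.7,261.7],[347.9,351.8],[378,312.7]])
C=np.array([[.049,.168],[.049,-.168],[-.049,-.168],[-.049,.168]]) # matches top order TL(+x,+y),TR,BR,BL
def corners(v):
    c,s=np.cos(v[2]),np.sin(v[2]); xy=C@np.array([[c,s],[-s,c]])+v[:2]; return np.c_[xy,np.full(4,v[3])]
for views in (("top",),("scene",),("top","scene")):
    def f(v):
        X=corners(v); r=[]
        if "top" in views: r.append(proj(P["top"],X)-tc)
        if "scene" in views: r.append(proj(P["scene"],X[[2,1,0,3]])-sc)
        return np.concatenate(r).ravel()
    s=least_squares(f,[.63,0,.1,.037]); print(views,s.x.round(4),np.abs(s.fun).round(1))
for n in P:
    cv2.polylines(vis[n],[proj(P[n],corners(s.x)).round().astype(int)],True,(255,0,0),1)
for b,(x,y,yaws) in ini.items():
    mk={}
    for n in P:
        best=None
        for d in masks_of(P[n],b):
            ys,xs=np.nonzero(d["mask"]); u=proj(P[n],[x,y,.05])[0]
            e=np.hypot(xs.mean()-u[0],ys.mean()-u[1])
            if e<25 and d["mask"].sum()>150 and (best is None or e<best[0]): best=(e,d["mask"].astype(np.float32))
        if best: mk[n]=best[1]
    for views in ([k] for k in mk): pass
    for views in [["top"],["scene"],["top","scene"]]:
        views=[v for v in views if v in mk]
        if not views: continue
        def cost(v): return sum(1-np.minimum(a:=sil(P[n],b,*v[:2],v[2]/10),mk[n]).sum()/np.maximum(a,mk[n]).sum() for n in views)
        bst=None
        for yaw in yaws:
            r=minimize(cost,[x,y,yaw*10],method="Nelder-Mead",options=dict(initial_simplex=[[x,y,yaw*10],[x+.01,y,yaw*10],[x,y+.01,yaw*10],[x,y,yaw*10+1]],xatol=2e-4,fatol=1e-4))
            if bst is None or r.fun<bst.fun: bst=r
        print(b,views,bst.x[:2].round(4),(bst.x[2]/10).round(3),round(bst.fun,3))
    for n in P:
        cs,_=cv2.findContours((sil(P[n],b,*bst.x[:2],bst.x[2]/10)>.5).astype(np.uint8),0,1); cv2.drawContours(vis[n],cs,-1,(255,0,0),1)
cv2.imwrite("pics/fit_top.png",cv2.resize(vis["top"][160:350,140:540,::-1],(800,380),interpolation=cv2.INTER_CUBIC))
cv2.imwrite("pics/fit_sc.png",cv2.resize(vis["scene"][130:360,180:520,::-1],(800,541),interpolation=cv2.INTER_CUBIC))
E
time python3 fit.py
```

```text
('top',) [0.6406 0.0022 0.1242 0.022 ] [0.5 1.1 0.3 1.  0.3 0.9 0.  1.2]
('scene',) [ 0.6345 -0.      0.1206  0.0321] [0.9 0.1 0.2 0.7 1.  1.6 0.5 2.4]
('top', 'scene') [0.6369 0.002  0.1222 0.0352] [0.6 1.  1.  0.9 1.1 1.7 1.1 2.  0.3 0.  1.1 1.  0.8 2.3 0.8 2. ]
slim_bottle ['top'] [0.4309 0.1907] 0.059 0.044
slim_bottle ['scene'] [0.4355 0.1914] 0.043 0.073
slim_bottle ['top', 'scene'] [0.4313 0.1902] 0.134 0.141
cone_bottle ['top'] [0.4989 0.0536] 0.079 0.054
cone_bottle ['scene'] [0.5014 0.0537] 0.075 0.052
cone_bottle ['top', 'scene'] [0.4999 0.0534] 0.054 0.134
square_bottle ['top'] [ 0.446  -0.0542] 2.009 0.054
square_bottle ['scene'] [ 0.4481 -0.0543] 0.491 0.074
square_bottle ['top', 'scene'] [ 0.4464 -0.0548] 2.04 0.147
flask_bottle ['top'] [ 0.4833 -0.192 ] 2.475 0.103
flask_bottle ['scene'] [ 0.4845 -0.1953] 2.443 0.117
flask_bottle ['top', 'scene'] [ 0.4844 -0.1938] 2.447 0.259
open_cone ['top'] [0.4721 0.3092] 0.058 0.107
open_cone ['scene'] [0.4762 0.3093] -0.051 0.07
open_cone ['top', 'scene'] [0.4734 0.309 ] 0.063 0.21
open_square ['top'] [ 0.4356 -0.3097] -0.268 0.066
open_square ['scene'] [ 0.4399 -0.3104] 1.216 0.113
open_square ['top', 'scene'] [ 0.4363 -0.3104] -0.258 0.241
real	2m34.418s
user	2m43.535s
sys	1m7.036s
```

View pics/fit_top.png

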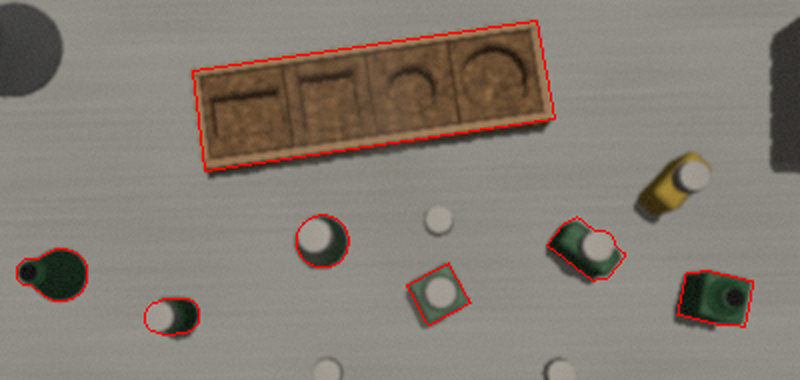

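View pics/fit_sc.png

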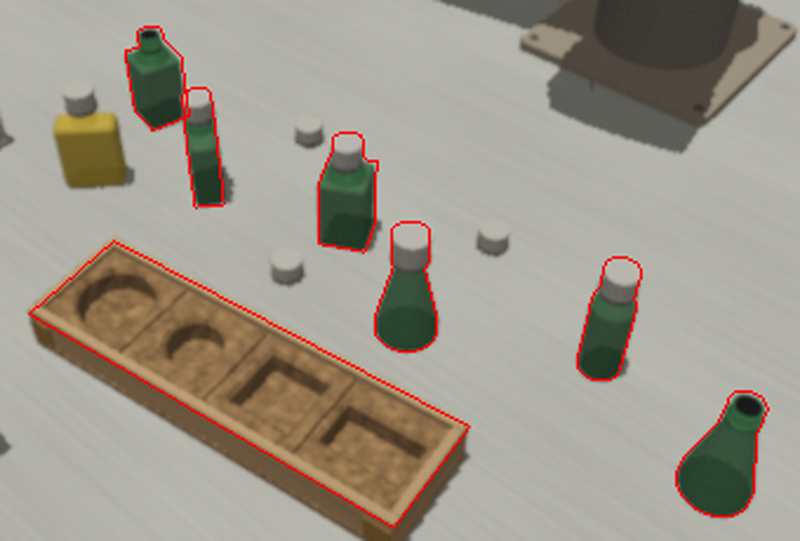

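```bash
cat > mv.py <<'E'
import sys,numpy as np
from plant import read_state
from scipy.spatial.transform import Rotation as R
s=read_state(); A=R.from_rotvec(s["orientation"]).as_matrix()
th=np.degrees(np.arctan2(A[1,1],A[0,1]))
print("t",round(s["t"],2),"tcp",np.round(s["tool_pos"],4),"jaw",round(th,2),"zdir",A[:,2].round(4),"open",round(s["opening"],4),"F",np.round(s["force"],1),"q6",round(s["q"][5],2))
if len(sys.argv)>1:
    x,y,z,j=map(float,sys.argv[1:5])
    d=(j-th+90)%180-90; 
    if len(sys.argv)>5: d+=180
    print("az total",round(-d,2))
    w=np.array([x,y,z])-s["tool_pos"]; 
    print("shift now axes(cm)",(A.T@w*100).round(2)," after turn",(R.from_euler('z',d,degrees=True).as_matrix()@A).T.dot(w*100).round(2))
E
python3 mv.py .484 -.194 .20 -39.6
```

```text
t 2.0 tcp [ 0.1384 -0.5838  0.2186] jaw -76.66 zdir [ 0.  0. -1.] open 0.0931 F [-0.8 -1.  -0.1] q6 -0.09
az total -37.06
shift now axes(cm) [ 42.62 -29.96   1.87]  after turn [52.06  1.78  1.87]
```

Call:
drive_tool(plan=[{"claw":0.3,"linear":[0,0,0],"angular":[0,0,-9.25]},{"claw":0.3,"linear":[0,0,0],"angular":[0,0,-9.25]},{"claw":0.3,"linear":[0,0,0],"angular":[0,0,-9.25]},{"claw":0.3,"linear":[0,0,0],"angular":[0,0,-9.25]},{"claw":0.3,"linear":[5,0.2,0],"angular":[0,0,0]},{"claw":0.3,"linear":[5,0.2,0],"angular":[0,0,0]},{"claw":0.3,"linear":[5,0.2,0],"angular":[0,0,0]},{"claw":0.3,"linear":[5,0.2,0],"angular":[0,0,0]},{"claw":0.3,"linear":[5,0.2,0],"angular":[0,0,0]},{"claw":0.3,"linear":[5,0.2,0],"angular":[0,0,0]},{"claw":0.3,"linear":[5,0.2,0],"angular":[0,0,0]},{"claw":0.3,"linear":[5,0.2,0],"angular":[0,0,0]}], newtons=20)

```text
t: 3.5
tool_pos: [0.407, -0.2848, 0.2189]
orientation: [2.843, 1.336, 0.0]
force: [0.3, 0.2, -0.6]
opening: 0.0651
```

```bash
python3 mv.py .484 -.194 .20 -39.6
python3 - <<'E'
from h import *
p=read_camera("wrist"); print(p["xyz"],p["attitude"],p["K"][0,0])
v=p["pixels"].copy()
for b,a in {"flask_bottle":(.4844,-.1938,2.447),"open_square":(.4363,-.3104,-.258)}.items():
    cs,_=cv2.findContours((sil(p,b,*a)>.5).astype(np.uint8),0,1); cv2.drawContours(v,cs,-1,(255,0,0),1)
cv2.imwrite("pics/w1.png",v[:,:,::-1])
E
```

```text
t 3.5 tcp [ 0.407  -0.2848  0.2189] jaw -39.66 zdir [ 6.e-04 -5.e-04 -1.e+00] open 0.0651 F [ 0.3  0.2 -0.6] q6 -0.02
az total -0.06
shift now axes(cm) [11.9   0.13  1.89]  after turn [11.9   0.14  1.89]
[ 0.45119115 -0.23175096  0.3840953 ] [-0.24378446  0.08736008 -0.68821024] 422.8052874273455
```

View pics/w1.png

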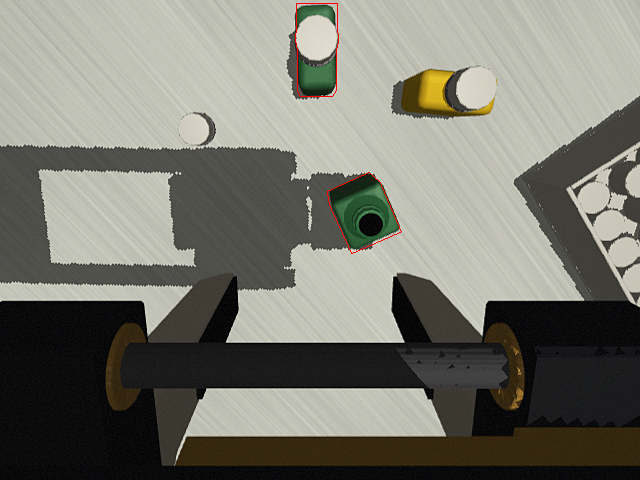

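Call:
drive_tool(plan=[{"claw":0.3,"linear":[4,0,0],"angular":[0,0,0]},{"claw":0.3,"linear":[4,0.1,0],"angular":[0,0,0]},{"claw":0.3,"linear":[3.9,0,0],"angular":[0,0,0]},{"claw":0.3,"linear":[0,0,3],"angular":[0,0,0]},{"claw":0.3,"linear":[0,0,2],"angular":[0,0,0]},{"claw":0.3,"linear":[0,0,0],"angular":[0,0,0]}])

```text
t: 4.3
tool_pos: [0.4815, -0.1945, 0.1668]
orientation: [-2.841, -1.335, 0.004]
force: [-0.2, 0.2, 0.1]
opening: 0.0649
```

```bash
python3 mv.py .484 -.194 .036 -39.6
python3 - <<'E'
from h import *
p=read_camera("wrist")
v=p["pixels"].copy()
for b,a in {"flask_bottle":(.4844,-.1938,2.447),"open_square":(.4363,-.3104,-.258)}.items():
    cs,_=cv2.findContours((sil(p,b,*a)>.5).astype(np.uint8),0,1); cv2.drawContours(v,cs,-1,(255,0,0),1)
for s in (-.0325,.0325):
    pass
cv2.imwrite("pics/w2.png",v[:,:,::-1])
E
```

```text
t 4.3 tcp [ 0.4815 -0.1945  0.1668] jaw -39.65 zdir [-0.0033  0.0017 -1.    ] open 0.0649 F [-0.2  0.2  0.1] q6 0.21
az total -0.05
shift now axes(cm) [ 0.21  0.2  13.08]  after turn [ 0.21  0.2  13.08]
```

View pics/w2.png

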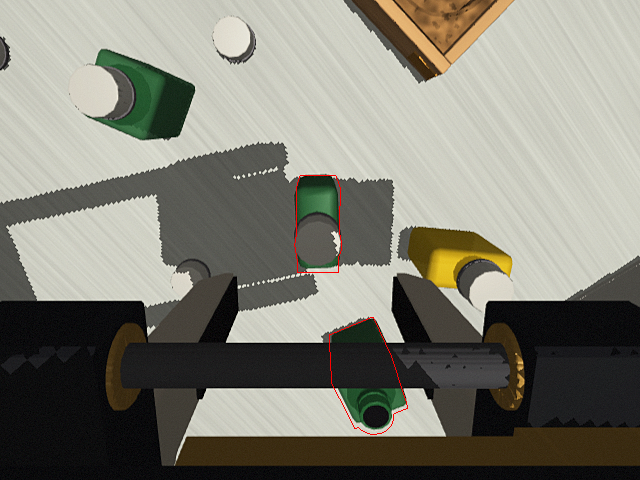

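Call:
drive_tool(plan=[{"claw":0.3,"linear":[0.1,0.2,3],"angular":[0,0,0]},{"claw":0.3,"linear":[0,0,3],"angular":[0,0,0]},{"claw":0.3,"linear":[0,0,3],"angular":[0,0,0]},{"claw":0.3,"linear":[0,0,2.5],"angular":[0,0,0]},{"claw":0.3,"linear":[0,0,1.5],"angular":[0,0,0]},{"claw":0.3,"linear":[0,0,0],"angular":[0,0,0]}])

```text
t: 5.1
tool_pos: [0.4847, -0.1957, 0.0385]
orientation: [-2.843, -1.335, 0.001]
force: [0.1, -0.1, 0.2]
opening: 0.0655
```

```bash
python3 mv.py .484 -.194 .036 -39.6
```

```text
t 5.1 tcp [ 0.4847 -0.1957  0.0385] jaw -39.68 zdir [-8.e-04  4.e-04 -1.e+00] open 0.0655 F [ 0.1 -0.1  0.2] q6 0.21
az total -0.08
shift now axes(cm) [ 0.09 -0.16  0.25]  after turn [ 0.09 -0.16  0.25]
```

Close.

Call:
drive_tool(plan=[{"claw":0.45,"linear":[0,-0.1,0.2],"angular":[0,0,0]},{"claw":0.55,"linear":[0,0,0],"angular":[0,0,0]},{"claw":0.65,"linear":[0,0,0],"angular":[0,0,0]},{"claw":0.75,"linear":[0,0,0],"angular":[0,0,0]},{"claw":1,"linear":[0,0,0],"angular":[0,0,0]},{"claw":1,"linear":[0,0,0],"angular":[0,0,0]},{"claw":1,"linear":[0,0,0],"angular":[0,0,0]},{"claw":1,"linear":[0,0,0],"angular":[0,0,0]}], newtons=20)

```text
t: 6.1
tool_pos: [0.4844, -0.1951, 0.0369]
orientation: [2.843, 1.336, 0.0]
force: [-1.7, 0.8, 5.4]
opening: 0.028
```

```bash
python3 mv.py .484 -.194 .036 -39.6
python3 - <<'E'
from h import *
p=read_camera("wrist"); cv2.imwrite("pics/w3.png",p["pixels"][:,:,::-1])
E
```

```text
t 6.1 tcp [ 0.4844 -0.1951  0.0369] jaw -39.66 zdir [ 3.e-04 -1.e-04 -1.e+00] open 0.028 F [-1.7  0.8  5.4] q6 0.21
az total -0.06
shift now axes(cm) [ 0.06 -0.09  0.09]  after turn [ 0.06 -0.09  0.09]
```

View pics/w3.png

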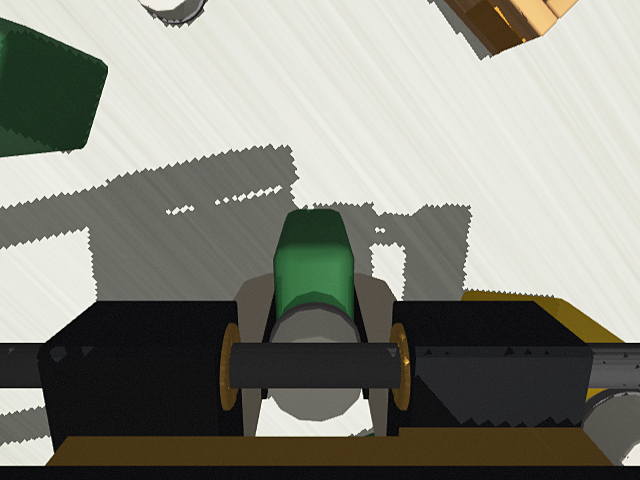

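```bash
cat > off.py <<'E'
# predicted rows of points on held bottle for offset along tool x: args kind(halfdepth) zlow zhigh ; bottle z0
from h import *
import sys
hd=float(sys.argv[1]); z0=float(sys.argv[2]); zs=[float(a) for a in sys.argv[3:]]
s=read_state(); A=R.from_rotvec(s["orientation"]).as_matrix(); p=read_camera("wrist")
for o in (-.006,-.003,0,.003,.006):
    print(o,[proj(p,np.r_[(s["tool_pos"]+A[:,0]*(o+hd))[:2],z0+z])[0].round(1).tolist() for z in zs])
E
python3 off.py .028 0 0 .07; python3 off.py .0135 0 .103 .081;python3 off.py -.0135 0 .103
```

```text
-0.006 [[314.1, 222.5], [313.9, 270.5]]
-0.003 [[314.1, 216.5], [313.9, 261.9]]
0 [[314.1, 210.5], [313.9, 253.1]]
0.003 [[314.1, 204.4], [313.9, 244.3]]
0.006 [[314.1, 198.3], [313.9, 235.4]]
-0.006 [[313.7, 364.7], [313.8, 326.0]]
-0.003 [[313.7, 354.5], [313.8, 317.2]]
0 [[313.7, 344.1], [313.8, 308.3]]
0.003 [[313.7, 333.7], [313.8, 299.3]]
0.006 [[313.7, 323.0], [313.8, 290.2]]
-0.006 [[313.9, 450.6]]
-0.003 [[313.9, 441.6]]
0 [[313.9, 432.4]]
0.003 [[313.9, 423.1]]
0.006 [[313.9, 413.7]]
```

Call:
drive_tool(plan=[{"claw":1,"linear":[0,0,-1],"angular":[0,0,0]},{"claw":1,"linear":[0,0,-3],"angular":[0,0,0]},{"claw":1,"linear":[0,0,-4],"angular":[0,0,0]},{"claw":1,"linear":[0,0,-4],"angular":[0,0,0]},{"claw":1,"linear":[0,0,-2],"angular":[0,0,0]},{"claw":1,"linear":[0,0,0],"angular":[0,0,-9.3]},{"claw":1,"linear":[0,0,0],"angular":[0,0,-9.3]},{"claw":1,"linear":[0,0,0],"angular":[0,0,-9.3]},{"claw":1,"linear":[0,0,0],"angular":[0,0,-9.3]},{"claw":1,"linear":[0,0,0],"angular":[0,0,-9.4]},{"claw":1,"linear":[0,0,0],"angular":[0,0,0]}])

```text
t: 7.68
tool_pos: [0.484, -0.1949, 0.1766]
orientation: [-2.084, -2.35, 0.0]
force: [-0.1, 0.5, -1.8]
opening: 0.028
```

```bash
python3 mv.py .6224 .04 .17 7
```

```text
t 7.67 tcp [ 0.484  -0.1949  0.1766] jaw 6.88 zdir [-4.e-04  1.e-04 -1.e+00] open 0.028 F [-0.1  0.5 -1.8] q6 -0.6
az total -0.12
shift now axes(cm) [21.67 16.56  0.66]  after turn [21.63 16.6   0.66]
```

Call:
drive_tool(plan=[{"claw":1,"linear":[2,1.5,0],"angular":[0,0,0]},{"claw":1,"linear":[4,3,0],"angular":[0,0,0]},{"claw":1,"linear":[4,3,0],"angular":[0,0,0]},{"claw":1,"linear":[4,3,0],"angular":[0,0,0]},{"claw":1,"linear":[4,3,0],"angular":[0,0,0]},{"claw":1,"linear":[2.6,2.1,0],"angular":[0,0,0]},{"claw":1,"linear":[1,1,0],"angular":[0,0,0]},{"claw":1,"linear":[0,0,0],"angular":[0,0,0]},{"claw":1,"linear":[0,0,0],"angular":[0,0,0]}])

```text
t: 8.8
tool_pos: [0.6224, 0.0382, 0.1765]
orientation: [-2.085, -2.35, 0.001]
force: [0.4, -0.2, -1.8]
opening: 0.0275
```

```bash
cat > nest.py <<'E'
from h import *
import sys
x,y,yaw,zr,out=*map(float,sys.argv[1:5]),sys.argv[5]
p=read_camera("wrist"); v=p["pixels"].copy()
def T(P): return place(np.asarray(P,float),x,y,yaw)
def poly(P,col): cv2.polylines(v,[proj(p,T(P)).round().astype(int)],True,col,1)
def rect(w,d,cy,z): return [[w/2,cy+d/2,z],[w/2,cy-d/2,z],[-w/2,cy-d/2,z],[-w/2,cy+d/2,z]]
poly(rect(.098,.336,0,zr),(255,0,0))
for cy in(.12,.04,-.04,-.12): poly(rect(.078,.078,cy,zr-.004),(0,0,255))
zc=zr-.004
poly(rect(.038,.066,.12,zc),(0,255,255)); poly(rect(.052,.052,.04,zc),(0,255,255))
poly(ring(.022,zc)+[0,-.04,0],(0,255,255)); poly(ring(.031,zc)+[0,-.12,0],(0,255,255))
poly(rect(.038,.066,.12,zc-.022),(255,0,255)); poly(rect(.052,.052,.04,zc-.022),(255,0,255))
poly(ring(.022,zc-.022)+[0,-.04,0],(255,0,255)); poly(ring(.031,zc-.022)+[0,-.12,0],(255,0,255))
cv2.imwrite(out,cv2.convertScaleAbs(v[:,:,::-1],alpha=1.2)); cv2.imwrite(out.replace(".png","_raw.png"),cv2.convertScaleAbs(p["pixels"][:,:,::-1],alpha=1.4))
E
python3 mv.py .6224 .1211 .17 7; python3 nest.py .637 .002 .122 .036 pics/n1.png
```

```text
t 8.8 tcp [0.6224 0.0382 0.1765] jaw 6.83 zdir [-6.e-04 -5.e-04 -1.e+00] open 0.0275 F [ 0.4 -0.2 -1.8] q6 -0.14
az total -0.17
shift now axes(cm) [8.23 0.99 0.65]  after turn [8.22 1.01 0.65]
```

View pics/n1.png

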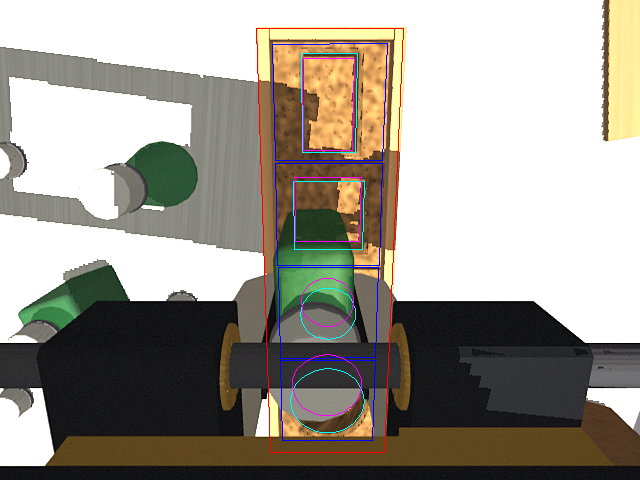

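Run:
```python
import cv2
a=cv2.imread("pics/n1.png")[20:280,240:420]
b=cv2.imread("pics/n1_raw.png")[20:280,240:420]
cv2.imwrite("pics/n1c.png",cv2.resize(cv2.hconcat([a,b]),(792,572),interpolation=cv2.INTER_CUBIC))
```

```text
(no output)
```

View pics/n1c.png

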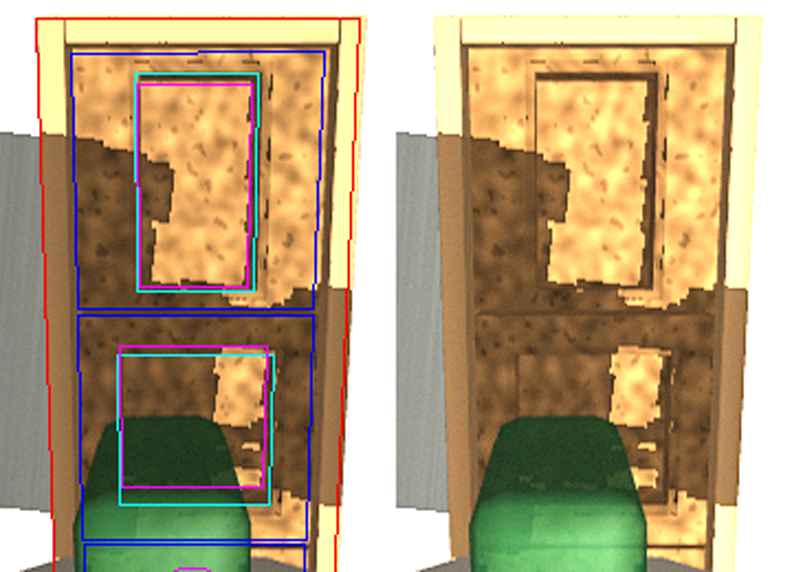

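Call:
drive_tool(plan=[{"claw":1,"linear":[2.2,0.3,0],"angular":[0,0,-0.15]},{"claw":1,"linear":[3,0.4,0],"angular":[0,0,0]},{"claw":1,"linear":[2,0.25,0],"angular":[0,0,0]},{"claw":1,"linear":[1,0.1,0],"angular":[0,0,0]},{"claw":1,"linear":[0,0,3],"angular":[0,0,0]},{"claw":1,"linear":[0,0,3],"angular":[0,0,0]},{"claw":1,"linear":[0,0,2],"angular":[0,0,0]},{"claw":1,"linear":[0,0,1],"angular":[0,0,0]},{"claw":1,"linear":[0,0,0],"angular":[0,0,0]},{"claw":1,"linear":[0,0,0],"angular":[0,0,0]}])

```text
t: 10.1
tool_pos: [0.6242, 0.1222, 0.0881]
orientation: [2.079, 2.353, 0.002]
force: [0.2, 0.8, -1.2]
opening: 0.0282
```

```bash
python3 mv.py .623 .1203 .05 7
python3 - <<'E'
from h import *
for n in ["wrist","scene"]:
    p=read_camera(n); cv2.imwrite(f"pics/f_{n}.png",cv2.convertScaleAbs(p["pixels"][:,:,::-1] if n=="wrist" else cv2.resize(p["pixels"][190:370,240:440,::-1],(800,720))[:600],alpha=1.3))
E
```

```text
t 10.1 tcp [0.6242 0.1222 0.0881] jaw 7.08 zdir [ 2.1e-03  3.0e-04 -1.0e+00] open 0.0282 F [ 0.2  0.8 -1.2] q6 -0.01
az total 0.08
shift now axes(cm) [-0.18 -0.15  3.81]  after turn [-0.18 -0.15  3.81]
```

View pics/f_wrist.png

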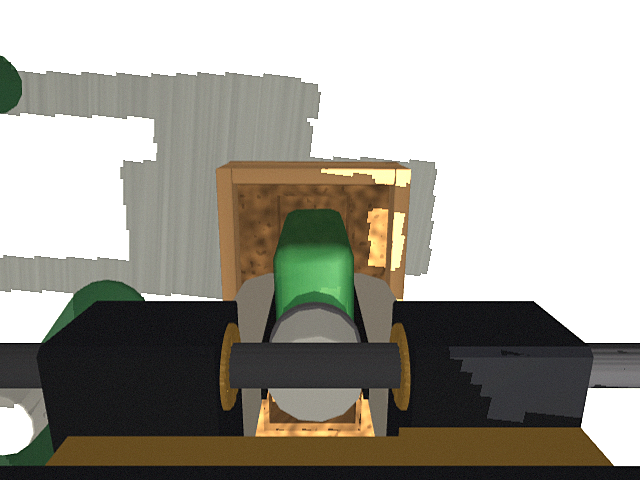

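View pics/f_scene.png

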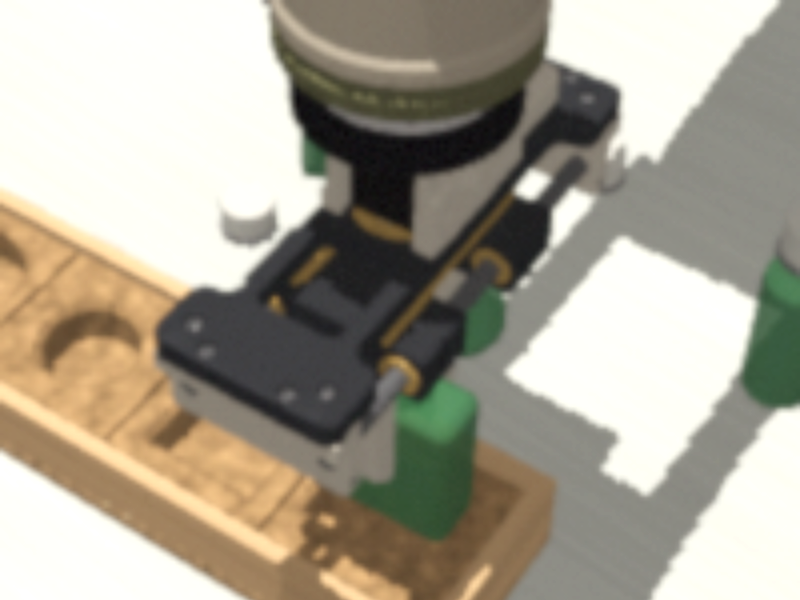

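Call:
drive_tool(plan=[{"claw":1,"linear":[-0.15,-0.1,0],"angular":[0,0,0]},{"claw":1,"linear":[0,0,1],"angular":[0,0,0]},{"claw":1,"linear":[0,0,1],"angular":[0,0,0]},{"claw":1,"linear":[0,0,0.6],"angular":[0,0,0]},{"claw":1,"linear":[0,0,0.4],"angular":[0,0,0]},{"claw":1,"linear":[0,0,0.2],"angular":[0,0,0]},{"claw":1,"linear":[0,0,0],"angular":[0,0,0]}])

```text
t: 11.08
tool_pos: [0.6225, 0.1206, 0.0546]
orientation: [2.08, 2.355, 0.0]
force: [-0.7, 0.4, -2.0]
opening: 0.028
```

```bash
python3 mv.py .623 .1203 .05 7
```

```text
t 11.07 tcp [0.6225 0.1206 0.0546] jaw 7.09 zdir [ 0.  0. -1.] open 0.028 F [-0.7  0.4 -2. ] q6 -0.01
az total 0.09
shift now axes(cm) [-0.03  0.05  0.46]  after turn [-0.03  0.05  0.46]
```

Call:
drive_tool(plan=[{"claw":1,"linear":[0,0,0.15],"angular":[0,0,0]},{"claw":1,"linear":[0,0,0.15],"angular":[0,0,0]},{"claw":1,"linear":[0,0,0.15],"angular":[0,0,0]},{"claw":1,"linear":[0,0,0],"angular":[0,0,0]}])

```text
t: 11.58
tool_pos: [0.6229, 0.1206, 0.0529]
orientation: [2.079, 2.354, 0.001]
force: [-9.4, -1.6, 16.3]
opening: 0.0283
```

Call:
drive_tool(plan=[{"claw":1,"linear":[0,0,-0.2],"angular":[0,0,0]},{"claw":1,"linear":[0,0,0],"angular":[0,0,0]}])

```text
t: 11.82
tool_pos: [0.6229, 0.1206, 0.0529]
orientation: [2.079, 2.354, 0.001]
force: [-1.7, -0.6, 5.7]
opening: 0.0279
```

```bash
python3 mv.py .623 .1203 .05 7; python3 off.py .028 .016 0 .07
python3 - <<'E'
from h import *
for n in ["wrist","scene"]:
    p=read_camera(n); cv2.imwrite(f"pics/g_{n}.png",cv2.convertScaleAbs(cv2.resize(p["pixels"][160:320,210:420,::-1],(788,600),interpolation=cv2.INTER_CUBIC) if n=="wrist" else cv2.resize(p["pixels"][240:370,280:420,::-1],(640,594),interpolation=cv2.INTER_CUBIC),alpha=1.5))
E
```

```text
t 11.82 tcp [0.6229 0.1206 0.0529] jaw 7.09 zdir [ 1.2e-03  1.0e-04 -1.0e+00] open 0.0279 F [-1.7 -0.6  5.7] q6 -0.01
az total 0.09
shift now axes(cm) [-0.03  0.    0.29]  after turn [-0.03  0.    0.29]
-0.006 [[314.6, 222.3], [314.8, 270.3]]
-0.003 [[314.6, 216.3], [314.8, 261.6]]
0 [[314.6, 210.3], [314.8, 252.9]]
0.003 [[314.6, 204.2], [314.8, 244.1]]
0.006 [[314.6, 198.1], [314.8, 235.1]]
```

View pics/g_wrist.png

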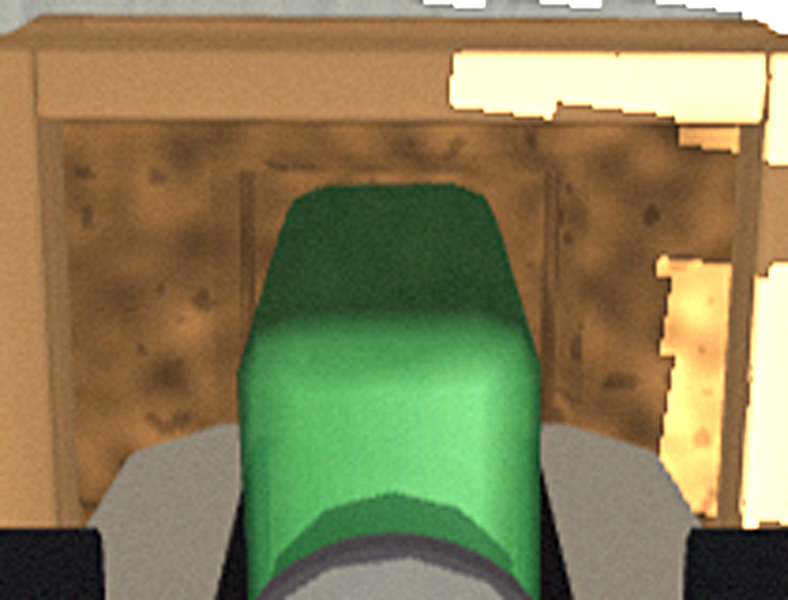

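View pics/g_scene.png

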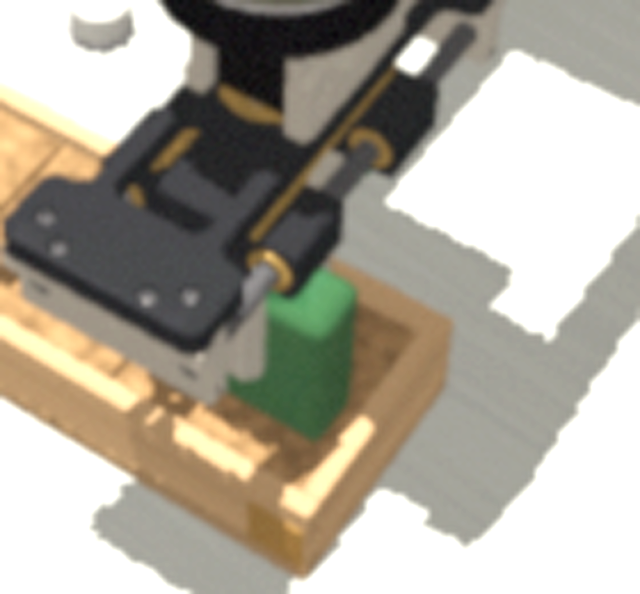

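Call:
drive_tool(plan=[{"claw":0.65,"linear":[0,0,0],"angular":[0,0,0]},{"claw":0.6,"linear":[0,0,0],"angular":[0,0,0]},{"claw":0.45,"linear":[0,0,0],"angular":[0,0,0]},{"claw":0.3,"linear":[0,0,0],"angular":[0,0,0]},{"claw":0.3,"linear":[0,0,-1],"angular":[0,0,0]},{"claw":0.3,"linear":[0,0,-3],"angular":[0,0,0]},{"claw":0.3,"linear":[0,0,-4],"angular":[0,0,0]},{"claw":0.2,"linear":[0,0,-4],"angular":[0,0,0]},{"claw":0.2,"linear":[-3,0,-2],"angular":[0,0,0]},{"claw":0.2,"linear":[-4,0,0],"angular":[0,0,0]},{"claw":0.2,"linear":[-4,0,0],"angular":[0,0,0]},{"claw":0.2,"linear":[0,0,0],"angular":[0,0,0]}])

```text
t: 13.48
tool_pos: [0.6364, 0.0085, 0.1931]
orientation: [2.083, 2.35, 0.0]
force: [0.9, 0.6, -0.6]
opening: 0.0743
```

```bash
python3 mv.py .446 -.0545 .17 26.9; python3 nest.py .6375 .0025 .122 .040 pics/n2.png;  python3 - <<'E'
from h import *
for n in ["wrist","scene"]:
    p=read_camera(n); v=p["pixels"].copy()
    import h
    for z,c in((.014,(255,0,0)),(.018,(0,0,255))):
        m=np.zeros((480,640),np.uint8)
        for part in M["flask_bottle"]:
            u=proj(p,place(part+[0,0,z],.623,.1218,.122)); cv2.fillConvexPoly(m,cv2.convexHull(u.astype(np.float32)).round().astype(np.int32),1)
        cs,_=cv2.findContours(m,0,1); cv2.drawContours(v,cs,-1,c,1)
    x0,y0=((220,0) if n=="wrist" else (270,220)); 
    cv2.imwrite(f"pics/fr_{n}.png",cv2.convertScaleAbs(cv2.resize(v[y0:y0+150,x0:x0+200,::-1],(800,600),interpolation=cv2.INTER_CUBIC),alpha=1.4))
E
```

```text
t 13.47 tcp [0.6364 0.0085 0.1931] jaw 6.89 zdir [ 1.e-03 -8.e-04 -1.e+00] open 0.0743 F [ 0.9  0.6 -0.6] q6 -0.19
az total -20.01
shift now axes(cm) [ -3.97 -19.66   2.29]  after turn [  3.   -19.83   2.29]
```

View pics/n2.png

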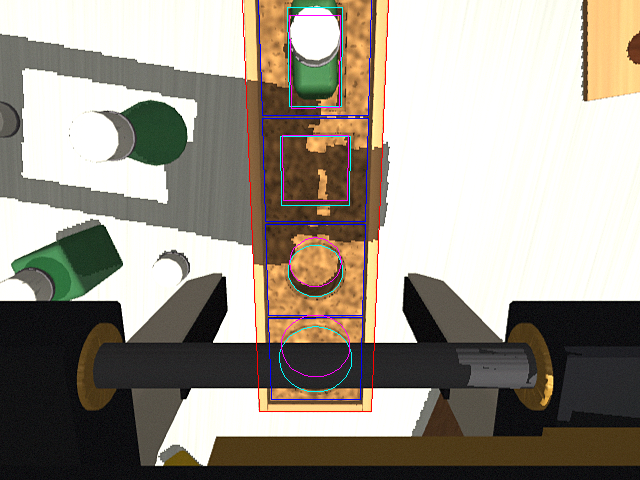

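View pics/fr_scene.png

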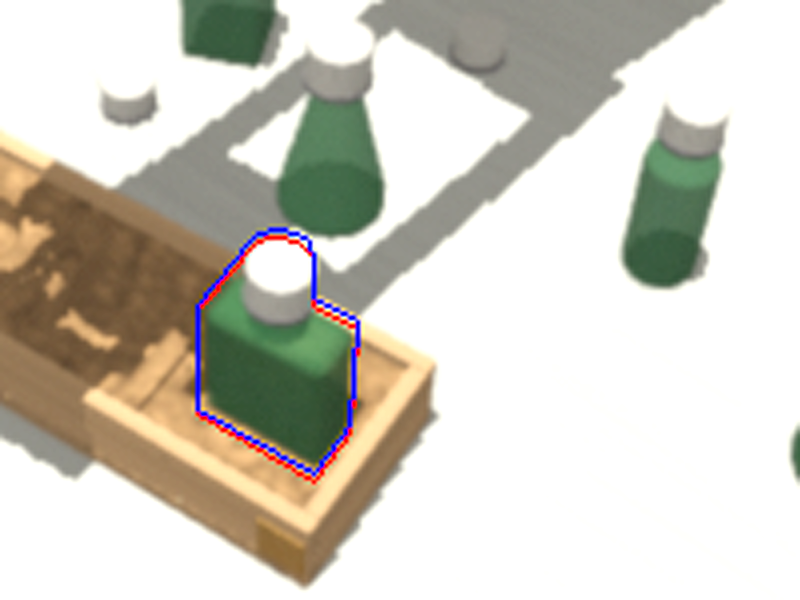

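View pics/fr_wrist.png

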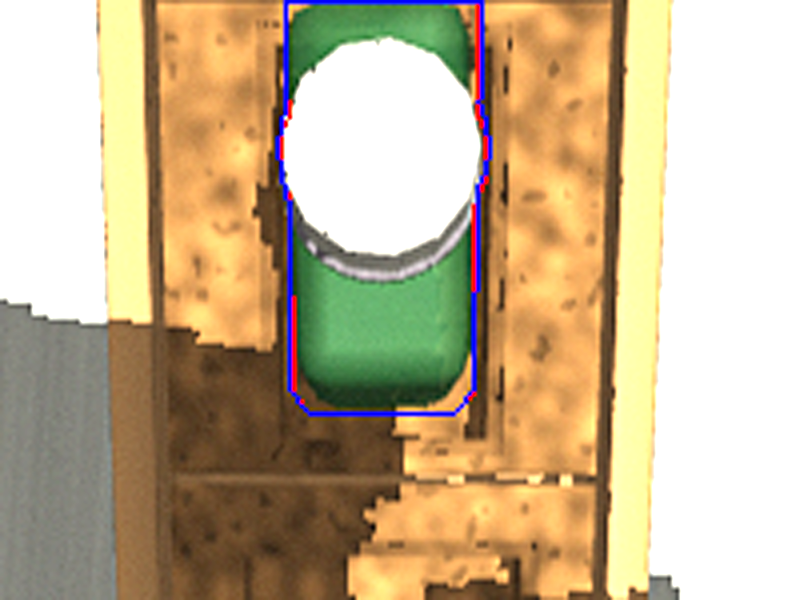

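Call:
drive_tool(plan=[{"claw":0.2,"linear":[0,0,0],"angular":[0,0,-10]},{"claw":0.2,"linear":[0,0,0],"angular":[0,0,-10]},{"claw":0.2,"linear":[0.5,-3,0],"angular":[0,0,0]},{"claw":0.2,"linear":[0.5,-4,0],"angular":[0,0,0]},{"claw":0.2,"linear":[0.5,-4,0],"angular":[0,0,0]},{"claw":0.2,"linear":[0.5,-4,0],"angular":[0,0,0]},{"claw":0.2,"linear":[0.5,-3,0],"angular":[0,0,0]},{"claw":0.2,"linear":[0.5,-1.8,2],"angular":[0,0,0]},{"claw":0.2,"linear":[0,0,2],"angular":[0,0,0]},{"claw":0.2,"linear":[0,0,0],"angular":[0,0,0]},{"claw":0.2,"linear":[0,0,0],"angular":[0,0,0]}])

```text
t: 15.0
tool_pos: [0.4466, -0.0515, 0.1531]
orientation: [1.637, 2.68, 0.001]
force: [0.5, 0.7, 0.4]
opening: 0.0746
```

```bash
python3 mv.py .4462 -.0545 .036 26.9
cat > see.py <<'E'
from h import *
import sys
b,x,y,yaw,out=sys.argv[1],*map(float,sys.argv[2:5]),sys.argv[5]
p=read_camera("wrist"); v=p["pixels"].copy()
cs,_=cv2.findContours((sil(p,b,x,y,yaw)>.5).astype(np.uint8),0,1); cv2.drawContours(v,cs,-1,(255,0,0),1)
cv2.imwrite(out,v[:,:,::-1])
E
python3 see.py square_bottle .4462 -.0545 .469 pics/s1.png
```

```text
t 15.0 tcp [ 0.4466 -0.0515  0.1531] jaw 27.15 zdir [ 9.e-04 -1.e-04 -1.e+00] open 0.0746 F [0.5 0.7 0.4] q6 -0.7
az total 0.25
shift now axes(cm) [-0.24 -0.18 11.71]  after turn [-0.24 -0.18 11.71]
```

View pics/s1.png

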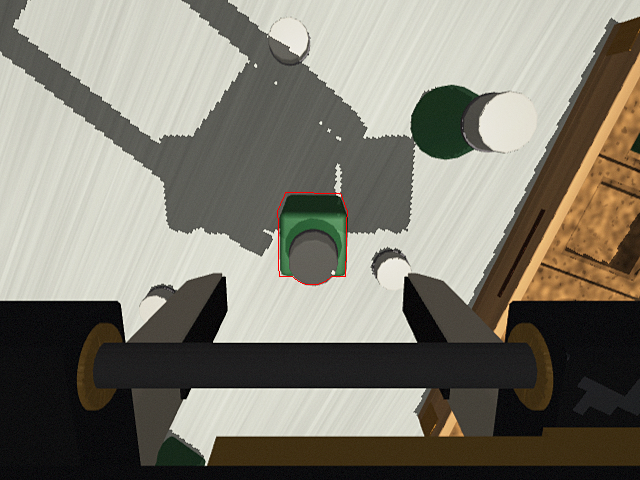

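Call:
drive_tool(plan=[{"claw":0.2,"linear":[-0.2,-0.2,2],"angular":[0,0,0]},{"claw":0.2,"linear":[0,0,3],"angular":[0,0,0]},{"claw":0.2,"linear":[0,0,3],"angular":[0,0,0]},{"claw":0.2,"linear":[0,0,2.5],"angular":[0,0,0]},{"claw":0.2,"linear":[0,0,1.2],"angular":[0,0,0]},{"claw":0.3,"linear":[0,0,0],"angular":[0,0,0]},{"claw":0.4,"linear":[0,0,0],"angular":[0,0,0]},{"claw":0.5,"linear":[0,0,0],"angular":[0,0,0]},{"claw":0.6,"linear":[0,0,0],"angular":[0,0,0]},{"claw":1,"linear":[0,0,0],"angular":[0,0,0]},{"claw":1,"linear":[0,0,0],"angular":[0,0,0]},{"claw":1,"linear":[0,0,0],"angular":[0,0,0]}])

```text
t: 16.55
tool_pos: [0.446, -0.0549, 0.0359]
orientation: [1.639, 2.679, 0.001]
force: [0.5, -0.1, 5.6]
opening: 0.0418
```

```bash
python3 mv.py .4462 -.0545 .036 26.9; python3 off.py .021 0 0 .07;python3 see.py square_bottle .4462 -.0545 .469 pics/s2.png
```

```text
t 16.55 tcp [ 0.446  -0.0549  0.0359] jaw 27.09 zdir [ 1.5e-03 -2.0e-04 -1.0e+00] open 0.0418 F [ 0.5 -0.1  5.6] q6 -0.71
az total 0.19
shift now axes(cm) [ 0.02  0.04 -0.01]  after turn [ 0.02  0.04 -0.01]
-0.006 [[314.8, 236.6], [315.1, 291.3]]
-0.003 [[314.8, 230.7], [315.1, 282.8]]
0 [[314.8, 224.7], [315.1, 274.3]]
0.003 [[314.8, 218.8], [315.1, 265.6]]
0.006 [[314.8, 212.7], [315.1, 256.9]]
```

View pics/s2.png

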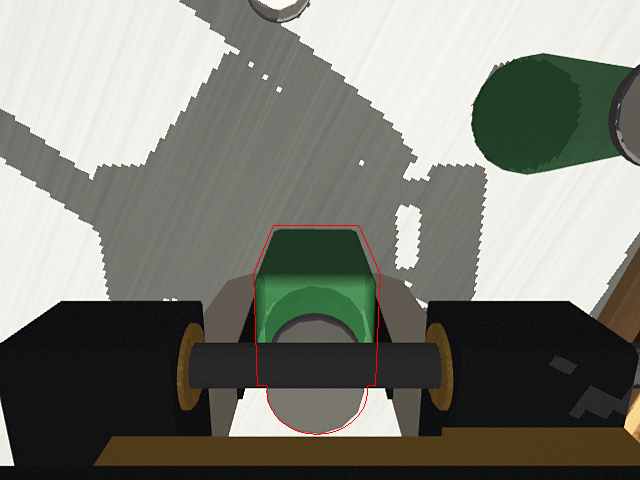

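Call:
drive_tool(plan=[{"claw":1,"linear":[0,0,-1],"angular":[0,0,0]},{"claw":1,"linear":[0,0,-3],"angular":[0,0,0]},{"claw":1,"linear":[0,0,-4],"angular":[0,0,0]},{"claw":1,"linear":[0,0,-4],"angular":[0,0,0]},{"claw":1,"linear":[0,0,-2],"angular":[0,0,0]},{"claw":1,"linear":[0,0,0],"angular":[0,0,10]},{"claw":1,"linear":[0,0,0],"angular":[0,0,10]},{"claw":1,"linear":[0,0,0],"angular":[0,0,0]},{"claw":1,"linear":[0,0,0],"angular":[0,0,0]}])

```text
t: 17.77
tool_pos: [0.4449, -0.0547, 0.175]
orientation: [-2.075, -2.358, 0.0]
force: [0.7, -0.0, -1.6]
opening: 0.0418
```

```bash
python3 mv.py .6322 .0437 .175 7
```

```text
t 17.77 tcp [ 0.4449 -0.0547  0.175 ] jaw 7.31 zdir [-5.e-04  1.e-04 -1.e+00] open 0.0418 F [ 0.7 -0.  -1.6] q6 -0.36
az total 0.31
shift now axes(cm) [ 7.380e+00  1.983e+01 -1.000e-02]  after turn [ 7.490e+00  1.979e+01 -1.000e-02]
```

Call:
drive_tool(plan=[{"claw":1,"linear":[0.75,2,0],"angular":[0,0,0.3]},{"claw":1,"linear":[1.5,4,0],"angular":[0,0,0]},{"claw":1,"linear":[1.5,4,0],"angular":[0,0,0]},{"claw":1,"linear":[1.5,4,0],"angular":[0,0,0]},{"claw":1,"linear":[1.2,3,0],"angular":[0,0,0]},{"claw":1,"linear":[0.7,2,0],"angular":[0,0,0]},{"claw":1,"linear":[0.3,0.8,0],"angular":[0,0,0]},{"claw":1,"linear":[0,0,3],"angular":[0,0,0]},{"claw":1,"linear":[0,0,3],"angular":[0,0,0]},{"claw":1,"linear":[0,0,2],"angular":[0,0,0]},{"claw":1,"linear":[0,0,0],"angular":[0,0,0]},{"claw":1,"linear":[0,0,0],"angular":[0,0,0]}])

```text
t: 19.27
tool_pos: [0.6337, 0.0426, 0.0965]
orientation: [2.085, 2.348, 0.002]
force: [-0.3, -0.8, -1.1]
opening: 0.0419
```

```bash
python3 mv.py .6322 .0437 .055 7;  python3 nest.py .6375 .0025 .122 .040 pics/n3.png
```

```text
t 19.27 tcp [0.6337 0.0426 0.0965] jaw 6.8 zdir [ 0.0017 -0.     -1.    ] open 0.0419 F [-0.3 -0.8 -1.1] q6 -0.13
az total -0.2
shift now axes(cm) [ 0.13 -0.14  4.15]  after turn [ 0.13 -0.14  4.15]
```

View pics/n3.png

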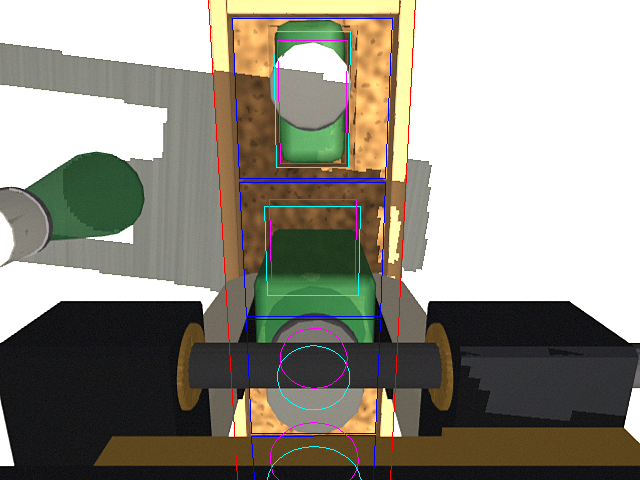

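Call:
drive_tool(plan=[{"claw":1,"linear":[0.1,0,0],"angular":[0,0,0]},{"claw":1,"linear":[0,0,1],"angular":[0,0,0]},{"claw":1,"linear":[0,0,1],"angular":[0,0,0]},{"claw":1,"linear":[0,0,1],"angular":[0,0,0]},{"claw":1,"linear":[0,0,0.5],"angular":[0,0,0]},{"claw":1,"linear":[0,0,0.3],"angular":[0,0,0]},{"claw":1,"linear":[0,0,0],"angular":[0,0,0]}])

```text
t: 20.2
tool_pos: [0.6328, 0.0437, 0.057]
orientation: [-2.086, -2.349, 0.0]
force: [-0.3, 0.2, -2.0]
opening: 0.042
```

```bash
python3 mv.py .6322 .0437 .051 7
```

```text
t 20.2 tcp [0.6328 0.0437 0.057 ] jaw 6.79 zdir [-2.e-04  0.e+00 -1.e+00] open 0.042 F [-0.3  0.2 -2. ] q6 -0.13
az total -0.21
shift now axes(cm) [ 0.01 -0.06  0.6 ]  after turn [ 0.01 -0.06  0.6 ]
```

Call:
drive_tool(plan=[{"claw":1,"linear":[0,0,0.3],"angular":[0,0,0]},{"claw":1,"linear":[0,0,0.15],"angular":[0,0,0]},{"claw":1,"linear":[0,0,0.1],"angular":[0,0,0]},{"claw":1,"linear":[0,0,0],"angular":[0,0,0]}])

```text
t: 20.7
tool_pos: [0.6329, 0.0437, 0.052]
orientation: [2.086, 2.349, 0.0]
force: [-1.6, 0.3, 1.9]
opening: 0.0419
```

Call:
drive_tool(plan=[{"claw":0.52,"linear":[0,0,0],"angular":[0,0,0]},{"claw":0.45,"linear":[0,0,0],"angular":[0,0,0]},{"claw":0.3,"linear":[0,0,0],"angular":[0,0,0]},{"claw":0.2,"linear":[0,0,0],"angular":[0,0,0]},{"claw":0.2,"linear":[0,0,-1],"angular":[0,0,0]},{"claw":0.2,"linear":[0,0,-3],"angular":[0,0,0]},{"claw":0.2,"linear":[0,0,-4],"angular":[0,0,0]},{"claw":0.2,"linear":[0,0,-4],"angular":[0,0,0]},{"claw":0.2,"linear":[0,0,-2],"angular":[0,0,0]},{"claw":0.2,"linear":[0,0,0],"angular":[0,0,0]},{"claw":0.2,"linear":[0,0,0],"angular":[0,0,0]}])

```text
t: 22.08
tool_pos: [0.6319, 0.0437, 0.1895]
orientation: [-2.085, -2.347, 0.003]
force: [0.6, 0.0, -0.5]
opening: 0.0743
```

```bash
python3 mv.py .4318 .1903 .17 7;  python3 nest.py .638 .0025 .122 .042 pics/n4.png
```

```text
t 22.07 tcp [0.6319 0.0437 0.1895] jaw 6.79 zdir [-0.0028  0.     -1.    ] open 0.0743 F [ 0.6  0.  -0.5] q6 -0.13
az total -0.21
shift now axes(cm) [ 16.92 -18.13   2.01]  after turn [ 16.99 -18.06   2.01]
```

View pics/n4.png

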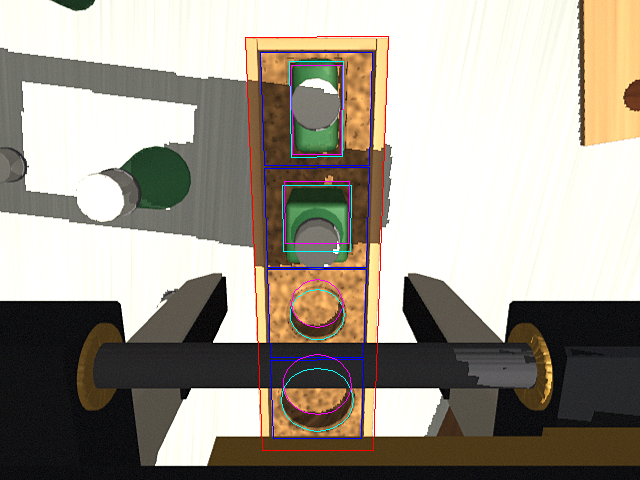

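Call:
drive_tool(plan=[{"claw":0.2,"linear":[2,-2.2,0],"angular":[0,0,-0.2]},{"claw":0.2,"linear":[3.8,-4,0],"angular":[0,0,0]},{"claw":0.2,"linear":[3.8,-4,0],"angular":[0,0,0]},{"claw":0.2,"linear":[3.8,-4,0],"angular":[0,0,0]},{"claw":0.2,"linear":[2.6,-2.8,0],"angular":[0,0,0]},{"claw":0.2,"linear":[1,-1,2],"angular":[0,0,0]},{"claw":0.2,"linear":[0,0,1.5],"angular":[0,0,0]},{"claw":0.2,"linear":[0,0,0],"angular":[0,0,0]},{"claw":0.2,"linear":[0,0,0],"angular":[0,0,0]}])

```text
t: 23.25
tool_pos: [0.434, 0.1901, 0.1566]
orientation: [-2.083, -2.352, 0.001]
force: [0.8, 0.2, 0.1]
opening: 0.0743
```

```bash
python3 mv.py .4318 .1903 .036 7;  python3 see.py slim_bottle .4318 .1903 0 pics/s3.png
```

```text
t 23.25 tcp [0.434  0.1901 0.1566] jaw 6.93 zdir [-5.e-04 -3.e-04 -1.e+00] open 0.0743 F [0.8 0.2 0.1] q6 0.18
az total -0.07
shift now axes(cm) [ 0.05 -0.21 12.06]  after turn [ 0.05 -0.21 12.06]
```

View pics/s3.png

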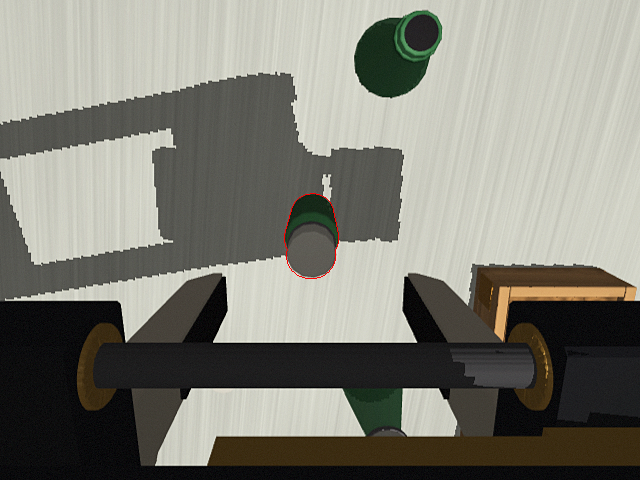

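Call:
drive_tool(plan=[{"claw":0.2,"linear":[0.1,-0.2,2],"angular":[0,0,0]},{"claw":0.2,"linear":[0,0,3],"angular":[0,0,0]},{"claw":0.2,"linear":[0,0,3],"angular":[0,0,0]},{"claw":0.2,"linear":[0,0,2.5],"angular":[0,0,0]},{"claw":0.2,"linear":[0,0,1.5],"angular":[0,0,0]},{"claw":0.35,"linear":[0,0,0],"angular":[0,0,0]},{"claw":0.5,"linear":[0,0,0],"angular":[0,0,0]},{"claw":0.6,"linear":[0,0,0],"angular":[0,0,0]},{"claw":0.7,"linear":[0,0,0],"angular":[0,0,0]},{"claw":1,"linear":[0,0,0],"angular":[0,0,0]},{"claw":1,"linear":[0,0,0],"angular":[0,0,0]},{"claw":1,"linear":[0,0,0],"angular":[0,0,0]}])

```text
t: 24.8
tool_pos: [0.4319, 0.1915, 0.0372]
orientation: [2.082, 2.352, 0.001]
force: [-0.3, 0.2, 5.3]
opening: 0.0335
```

```bash
python3 mv.py .4318 .1903 .036 7; python3 off.py .017 0 0 .07;python3 off.py .0135 0 .083;python3 see.py slim_bottle .4318 .1903 0 pics/s4.png
```

```text
t 24.8 tcp [0.4319 0.1915 0.0372] jaw 6.99 zdir [ 9.e-04  3.e-04 -1.e+00] open 0.0335 F [-0.3  0.2  5.3] q6 0.19
az total -0.01
shift now axes(cm) [-0.12 -0.02  0.12]  after turn [-0.12 -0.02  0.12]
-0.006 [[314.6, 243.8], [314.7, 300.9]]
-0.003 [[314.6, 237.9], [314.7, 292.6]]
0 [[314.6, 232.1], [314.7, 284.2]]
0.003 [[314.6, 226.2], [314.7, 275.7]]
0.006 [[314.6, 220.2], [314.8, 267.1]]
-0.006 [[314.7, 328.3]]
-0.003 [[314.7, 319.5]]
0 [[314.7, 310.5]]
0.003 [[314.8, 301.4]]
0.006 [[314.8, 292.2]]
```

View pics/s4.png

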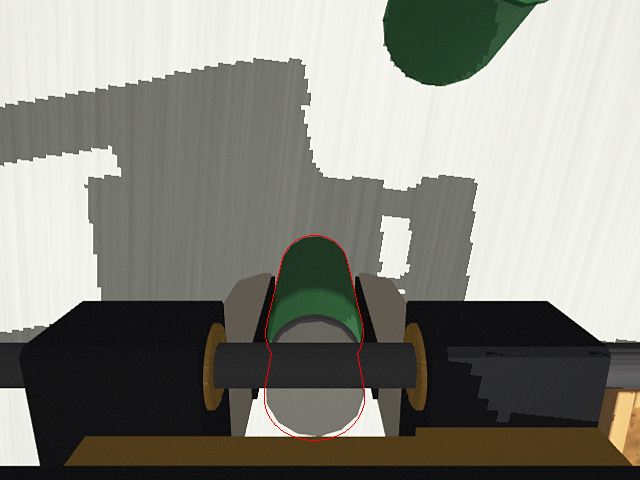

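Call:
drive_tool(plan=[{"claw":1,"linear":[0,0,-1],"angular":[0,0,0]},{"claw":1,"linear":[0,0,-3],"angular":[0,0,0]},{"claw":1,"linear":[0,0,-4],"angular":[0,0,0]},{"claw":1,"linear":[0,0,-4],"angular":[0,0,0]},{"claw":1,"linear":[0,0,-4],"angular":[0,0,0]},{"claw":1,"linear":[0,0,-1],"angular":[0,0,0]},{"claw":1,"linear":[0,0,0],"angular":[0,0,0]},{"claw":1,"linear":[0,0,0],"angular":[0,0,0]}])

```text
t: 25.95
tool_pos: [0.4303, 0.191, 0.2045]
orientation: [-2.081, -2.351, 0.004]
force: [0.0, -0.3, -1.3]
opening: 0.0339
```

```bash
python3 mv.py .6427 -.0355 .20 7
```

```text
t 25.95 tcp [0.4303 0.191  0.2045] jaw 6.99 zdir [-0.0032 -0.001  -1.    ] open 0.0339 F [ 0.  -0.3 -1.3] q6 0.19
az total -0.01
shift now axes(cm) [-25.07  18.32   0.41]  after turn [-25.07  18.32   0.41]
```

Call:
drive_tool(plan=[{"claw":1,"linear":[-2,1.4,0],"angular":[0,0,0]},{"claw":1,"linear":[-4,3,0],"angular":[0,0,0]},{"claw":1,"linear":[-4,3,0],"angular":[0,0,0]},{"claw":1,"linear":[-4,3,0],"angular":[0,0,0]},{"claw":1,"linear":[-4,3,0],"angular":[0,0,0]},{"claw":1,"linear":[-4,3,0],"angular":[0,0,0]},{"claw":1,"linear":[-2,1.2,0],"angular":[0,0,0]},{"claw":1,"linear":[-1,0.6,0],"angular":[0,0,0]},{"claw":1,"linear":[0,0,0],"angular":[0,0,0]},{"claw":1,"linear":[0,0,0],"angular":[0,0,0]}])

```text
t: 27.2
tool_pos: [0.6419, -0.0336, 0.2063]
orientation: [-2.08, -2.353, 0.0]
force: [-0.6, -0.1, -1.0]
opening: 0.0332
```

```bash
python3 mv.py .6427 -.0355 .10 7;python3 nest.py .638 .0025 .122 .042 pics/n5.png
```

```text
t 27.2 tcp [ 0.6419 -0.0336  0.2063] jaw 7.04 zdir [-8.e-04  4.e-04 -1.e+00] open 0.0332 F [-0.6 -0.1 -1. ] q6 -0.26
az total 0.04
shift now axes(cm) [-0.2   0.07 10.63]  after turn [-0.2   0.07 10.63]
```

View pics/n5.png

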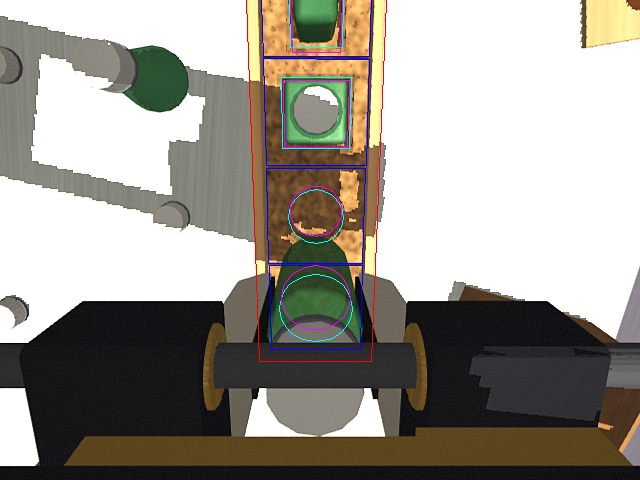

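Call:
drive_tool(plan=[{"claw":1,"linear":[-0.2,0,2],"angular":[0,0,0]},{"claw":1,"linear":[0,0,4],"angular":[0,0,0]},{"claw":1,"linear":[0,0,3],"angular":[0,0,0]},{"claw":1,"linear":[0,0,2],"angular":[0,0,0]},{"claw":1,"linear":[0,0,0],"angular":[0,0,0]},{"claw":1,"linear":[0,0,0],"angular":[0,0,0]},{"claw":1,"linear":[0,0,0],"angular":[0,0,0]}])

```text
t: 28.12
tool_pos: [0.644, -0.0368, 0.0986]
orientation: [2.08, 2.351, 0.003]
force: [-0.1, 0.6, -1.0]
opening: 0.0331
```

```bash
python3 mv.py .6427 -.0355 .053 7
```

```text
t 28.12 tcp [ 0.644  -0.0368  0.0986] jaw 6.99 zdir [ 3.e-03 -5.e-04 -1.e+00] open 0.0331 F [-0.1  0.6 -1. ] q6 -0.26
az total -0.01
shift now axes(cm) [ 0.15 -0.13  4.56]  after turn [ 0.15 -0.13  4.56]
```

Call:
drive_tool(plan=[{"claw":1,"linear":[0.1,-0.1,0],"angular":[0,0,0]},{"claw":1,"linear":[0,0,1],"angular":[0,0,0]},{"claw":1,"linear":[0,0,1],"angular":[0,0,0]},{"claw":1,"linear":[0,0,1],"angular":[0,0,0]},{"claw":1,"linear":[0,0,0.5],"angular":[0,0,0]},{"claw":1,"linear":[0,0,0.3],"angular":[0,0,0]},{"claw":1,"linear":[0,0,0.2],"angular":[0,0,0]},{"claw":1,"linear":[0,0,0],"angular":[0,0,0]},{"claw":1,"linear":[0,0,0],"angular":[0,0,0]}])

```text
t: 29.25
tool_pos: [0.6419, -0.0357, 0.057]
orientation: [2.082, 2.352, 0.001]
force: [-1.1, 0.4, -1.8]
opening: 0.0336
```

```bash
python3 mv.py .6427 -.0355 .053 7
```

```text
t 29.25 tcp [ 0.6419 -0.0357  0.057 ] jaw 6.99 zdir [ 6.e-04 -1.e-04 -1.e+00] open 0.0336 F [-1.1  0.4 -1.8] q6 -0.26
az total -0.01
shift now axes(cm) [0.01 0.08 0.4 ]  after turn [0.01 0.08 0.4 ]
```

Call:
drive_tool(plan=[{"claw":1,"linear":[0,0,0.2],"angular":[0,0,0]},{"claw":1,"linear":[0,0,0.1],"angular":[0,0,0]},{"claw":1,"linear":[0,0,0.1],"angular":[0,0,0]},{"claw":1,"linear":[0,0,0],"angular":[0,0,0]}])

```text
t: 29.75
tool_pos: [0.6417, -0.0357, 0.0532]
orientation: [2.082, 2.353, 0.0]
force: [-2.2, 0.9, 4.7]
opening: 0.0333
```

Call:
drive_tool(plan=[{"claw":0.6,"linear":[0,0,0],"angular":[0,0,0]},{"claw":0.55,"linear":[0,0,0],"angular":[0,0,0]},{"claw":0.4,"linear":[0,0,0],"angular":[0,0,0]},{"claw":0.3,"linear":[0,0,0],"angular":[0,0,0]},{"claw":0.3,"linear":[0,0,-1],"angular":[0,0,0]},{"claw":0.3,"linear":[0,0,-3],"angular":[0,0,0]},{"claw":0.3,"linear":[0,0,-4],"angular":[0,0,0]},{"claw":0.3,"linear":[0,0,-4],"angular":[0,0,0]},{"claw":0.3,"linear":[0,0,-2],"angular":[0,0,0]},{"claw":0.3,"linear":[0,0,0],"angular":[0,0,0]},{"claw":0.3,"linear":[0,0,0],"angular":[0,0,0]}])

```text
t: 31.12
tool_pos: [0.6407, -0.0356, 0.1905]
orientation: [-2.08, -2.351, 0.002]
force: [1.0, 0.5, -0.1]
opening: 0.0649
```

```bash
python3 mv.py .5 .0534 .17 7;python3 nest.py .638 .0025 .122 .042 pics/n6.png
```

```text
t 31.12 tcp [ 0.6407 -0.0356  0.1905] jaw 6.99 zdir [-2.8e-03  4.0e-04 -1.0e+00] open 0.0649 F [ 1.   0.5 -0.1] q6 -0.26
az total -0.01
shift now axes(cm) [ 10.55 -12.88   2.09]  after turn [ 10.55 -12.87   2.09]
```

View pics/n6.png

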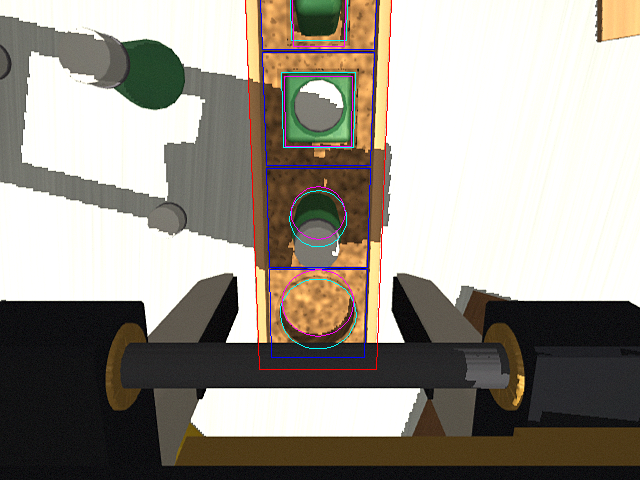

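Call:
drive_tool(plan=[{"claw":0.3,"linear":[1.5,-1.9,0],"angular":[0,0,0]},{"claw":0.3,"linear":[3,-3.7,0],"angular":[0,0,0]},{"claw":0.3,"linear":[3,-3.7,0],"angular":[0,0,0]},{"claw":0.3,"linear":[2,-2.4,0],"angular":[0,0,0]},{"claw":0.3,"linear":[1,-1.1,0],"angular":[0,0,0]},{"claw":0.3,"linear":[0,0,2],"angular":[0,0,0]},{"claw":0.3,"linear":[0,0,1],"angular":[0,0,0]},{"claw":0.3,"linear":[0,0,0],"angular":[0,0,0]},{"claw":0.3,"linear":[0,0,0],"angular":[0,0,0]}])

```text
t: 32.3
tool_pos: [0.5022, 0.0527, 0.1629]
orientation: [-2.082, -2.352, -0.0]
force: [-0.7, -0.2, 0.3]
opening: 0.065
```

```bash
python3 mv.py .5 .0534 .072 7;python3 see.py cone_bottle .5 .0534 0 pics/c1.png
```

```text
t 32.3 tcp [0.5022 0.0527 0.1629] jaw 6.96 zdir [ 0.  0. -1.] open 0.065 F [-0.7 -0.2  0.3] q6 -0.12
az total -0.04
shift now axes(cm) [ 0.1  -0.21  9.09]  after turn [ 0.1  -0.21  9.09]
```

View pics/c1.png

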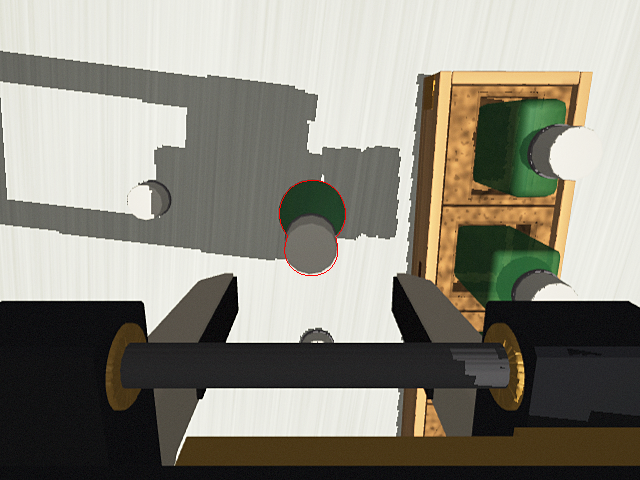

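Call:
drive_tool(plan=[{"claw":0.3,"linear":[0.1,-0.2,2],"angular":[0,0,0]},{"claw":0.3,"linear":[0,0,3],"angular":[0,0,0]},{"claw":0.3,"linear":[0,0,2.5],"angular":[0,0,0]},{"claw":0.3,"linear":[0,0,1.5],"angular":[0,0,0]},{"claw":0.3,"linear":[0,0,0],"angular":[0,0,0]},{"claw":0.4,"linear":[0,0,0],"angular":[0,0,0]},{"claw":0.55,"linear":[0,0,0],"angular":[0,0,0]},{"claw":0.65,"linear":[0,0,0],"angular":[0,0,0]},{"claw":0.72,"linear":[0,0,0],"angular":[0,0,0]},{"claw":1,"linear":[0,0,0],"angular":[0,0,0]},{"claw":1,"linear":[0,0,0],"angular":[0,0,0]},{"claw":1,"linear":[0,0,0],"angular":[0,0,0]}])

```text
t: 33.85
tool_pos: [0.4999, 0.0536, 0.0729]
orientation: [2.082, 2.352, 0.0]
force: [-0.6, -0.3, 4.5]
opening: 0.0299
```

```bash
python3 mv.py .5 .0534 .072 7; python3 off.py .026 0 0; python3 off.py -.015 0 .104;python3 see.py cone_bottle .5 .0534 0 pics/c2.png
```

```text
t 33.85 tcp [0.4999 0.0536 0.0729] jaw 6.99 zdir [ 4.e-04  0.e+00 -1.e+00] open 0.0299 F [-0.6 -0.3  4.5] q6 -0.12
az total -0.01
shift now axes(cm) [-0.03  0.01  0.09]  after turn [-0.03  0.01  0.09]
-0.006 [[314.7, 211.5]]
-0.003 [[314.7, 206.4]]
0 [[314.7, 201.2]]
0.003 [[314.7, 196.0]]
0.006 [[314.7, 190.8]]
-0.006 [[314.6, 381.2]]
-0.003 [[314.6, 373.9]]
0 [[314.6, 366.4]]
0.003 [[314.6, 358.9]]
0.006 [[314.6, 351.3]]
```

View pics/c2.png

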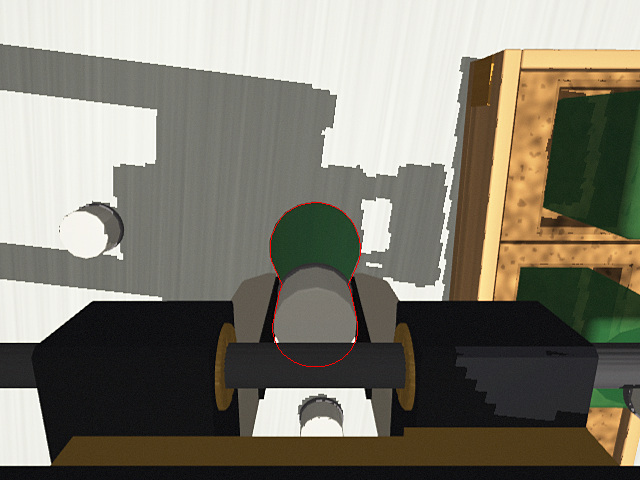

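Call:
drive_tool(plan=[{"claw":1,"linear":[0,0,-1],"angular":[0,0,0]},{"claw":1,"linear":[0,0,-3],"angular":[0,0,0]},{"claw":1,"linear":[0,0,-4],"angular":[0,0,0]},{"claw":1,"linear":[0,0,-4],"angular":[0,0,0]},{"claw":1,"linear":[0,0,-3],"angular":[0,0,0]},{"claw":1,"linear":[0,0,-1],"angular":[0,0,0]},{"claw":1,"linear":[0,0,0],"angular":[0,0,0]},{"claw":1,"linear":[0,0,0],"angular":[0,0,0]}])

```text
t: 35.0
tool_pos: [0.4988, 0.0536, 0.2307]
orientation: [-2.081, -2.351, 0.003]
force: [0.6, -0.2, -1.9]
opening: 0.0298
```

```bash
python3 mv.py .6526 -.116 .23 7
```

```text
t 35.0 tcp [0.4988 0.0536 0.2307] jaw 6.99 zdir [-0.0029 -0.     -1.    ] open 0.0298 F [ 0.6 -0.2 -1.9] q6 -0.12
az total -0.01
shift now axes(cm) [-18.71  13.2    0.03]  after turn [-18.71  13.2    0.03]
```

Call:
drive_tool(plan=[{"claw":1,"linear":[-2,1.4,0],"angular":[0,0,0]},{"claw":1,"linear":[-4,2.8,0],"angular":[0,0,0]},{"claw":1,"linear":[-4,2.8,0],"angular":[0,0,0]},{"claw":1,"linear":[-4,2.8,0],"angular":[0,0,0]},{"claw":1,"linear":[-3,2.1,0],"angular":[0,0,0]},{"claw":1,"linear":[-1.7,1.2,0],"angular":[0,0,0]},{"claw":1,"linear":[0,0,0],"angular":[0,0,0]},{"claw":1,"linear":[0,0,0],"angular":[0,0,0]},{"claw":1,"linear":[0,0,0],"angular":[0,0,0]}])

```text
t: 36.12
tool_pos: [0.652, -0.1151, 0.2325]
orientation: [-2.081, -2.353, 0.0]
force: [-0.1, 0.1, -0.7]
opening: 0.0294
```

```bash
python3 mv.py .6526 -.116 .13 7;python3 nest.py .638 .0025 .122 .042 pics/n7.png
```

```text
t 36.12 tcp [ 0.652  -0.1151  0.2325] jaw 7.04 zdir [-4.e-04  2.e-04 -1.e+00] open 0.0294 F [-0.1  0.1 -0.7] q6 -0.38
az total 0.04
shift now axes(cm) [-0.1   0.06 10.25]  after turn [-0.1   0.06 10.25]
```

View pics/n7.png

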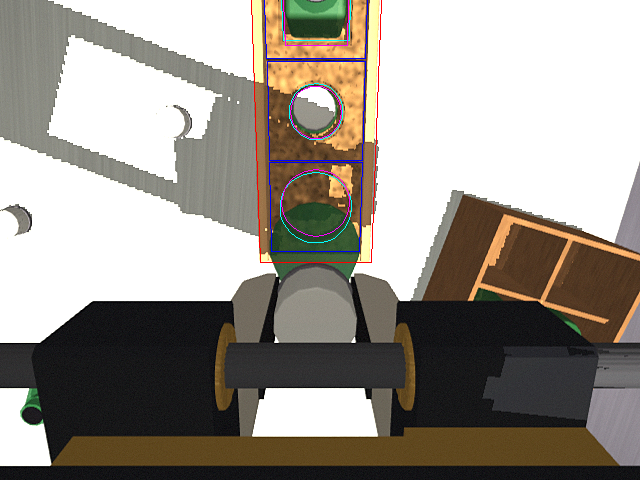

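Call:
drive_tool(plan=[{"claw":1,"linear":[-0.1,0,2],"angular":[0,0,0]},{"claw":1,"linear":[0,0,4],"angular":[0,0,0]},{"claw":1,"linear":[0,0,2.5],"angular":[0,0,0]},{"claw":1,"linear":[0,0,1.5],"angular":[0,0,0]},{"claw":1,"linear":[0,0,0],"angular":[0,0,0]},{"claw":1,"linear":[0,0,0],"angular":[0,0,0]},{"claw":1,"linear":[0,0,0],"angular":[0,0,0]}])

```text
t: 37.05
tool_pos: [0.6536, -0.1172, 0.1344]
orientation: [2.08, 2.351, 0.002]
force: [-0.1, -0.7, -1.7]
opening: 0.0294
```

```bash
python3 mv.py .6526 -.116 .089 7;python3 nest.py .638 .0025 .122 .042 pics/n8.png
```

```text
t 37.05 tcp [ 0.6536 -0.1172  0.1344] jaw 6.99 zdir [ 2.6e-03 -6.0e-04 -1.0e+00] open 0.0294 F [-0.1 -0.7 -1.7] q6 -0.38
az total -0.01
shift now axes(cm) [ 0.14 -0.1   4.54]  after turn [ 0.14 -0.1   4.54]
```

View pics/n8.png

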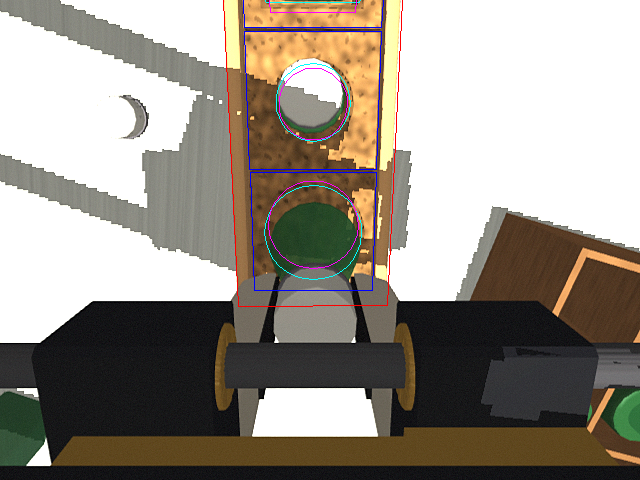

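Call:
drive_tool(plan=[{"claw":1,"linear":[0.1,0,0],"angular":[0,0,0]},{"claw":1,"linear":[0,0,1],"angular":[0,0,0]},{"claw":1,"linear":[0,0,1],"angular":[0,0,0]},{"claw":1,"linear":[0,0,1],"angular":[0,0,0]},{"claw":1,"linear":[0,0,0.5],"angular":[0,0,0]},{"claw":1,"linear":[0,0,0.3],"angular":[0,0,0]},{"claw":1,"linear":[0,0,0.2],"angular":[0,0,0]},{"claw":1,"linear":[0,0,0],"angular":[0,0,0]},{"claw":1,"linear":[0,0,0],"angular":[0,0,0]}])

```text
t: 38.22
tool_pos: [0.6527, -0.1161, 0.0931]
orientation: [2.082, 2.352, 0.0]
force: [0.9, 0.3, -1.4]
opening: 0.0295
```

```bash
python3 mv.py .6526 -.116 .089 7
```

```text
t 38.23 tcp [ 0.6527 -0.1161  0.0931] jaw 6.99 zdir [ 6.e-04 -1.e-04 -1.e+00] open 0.0295 F [ 0.9  0.3 -1.4] q6 -0.38
az total -0.01
shift now axes(cm) [ 0.01 -0.01  0.41]  after turn [ 0.01 -0.01  0.41]
```

Call:
drive_tool(plan=[{"claw":1,"linear":[0,0,0.2],"angular":[0,0,0]},{"claw":1,"linear":[0,0,0.1],"angular":[0,0,0]},{"claw":1,"linear":[0,0,0.1],"angular":[0,0,0]},{"claw":1,"linear":[0,0,0],"angular":[0,0,0]}])

```text
t: 38.72
tool_pos: [0.6525, -0.1161, 0.089]
orientation: [2.082, 2.353, 0.0]
force: [-1.4, 0.4, 2.4]
opening: 0.0296
```

Contact at the expected floor height. I'll release, lift and pull back for a check.

Call:
drive_tool(plan=[{"claw":0.65,"linear":[0,0,0],"angular":[0,0,0]},{"claw":0.6,"linear":[0,0,0],"angular":[0,0,0]},{"claw":0.45,"linear":[0,0,0],"angular":[0,0,0]},{"claw":0.3,"linear":[0,0,0],"angular":[0,0,0]},{"claw":0.3,"linear":[0,0,-1],"angular":[0,0,0]},{"claw":0.3,"linear":[0,0,-3],"angular":[0,0,0]},{"claw":0.3,"linear":[0,0,-4],"angular":[0,0,0]},{"claw":0.3,"linear":[0,0,-4],"angular":[0,0,0]},{"claw":0.3,"linear":[-3,-2,0],"angular":[0,0,0]},{"claw":0.3,"linear":[-4,-2,0],"angular":[0,0,0]},{"claw":0.3,"linear":[-4,-2,0],"angular":[0,0,0]},{"claw":0.3,"linear":[0,0,0],"angular":[0,0,0]}])

```text
t: 40.22
tool_pos: [0.6053, -0.2357, 0.2096]
orientation: [2.086, 2.348, -0.001]
force: [-0.5, 0.7, 0.1]
opening: 0.0653
```

Call:
drive_tool(plan=[{"claw":0.3,"linear":[-4,-4,0],"angular":[0,0,0]},{"claw":0.3,"linear":[-4,-4,0],"angular":[0,0,0]},{"claw":0.3,"linear":[-4,-4,0],"angular":[0,0,0]},{"claw":0.3,"linear":[0,0,0],"angular":[0,0,0]},{"claw":0.3,"linear":[0,0,0],"angular":[0,0,0]}])

```text
t: 40.85
tool_pos: [0.5025, -0.3655, 0.2091]
orientation: [2.082, 2.352, 0.001]
force: [0.1, 0.3, 0.9]
opening: 0.0652
```

```bash
python3 mv.py
cat > fin.py <<'E'
from h import *
P=[(b,x,y,w,z) for b,x,y,w,z in [("flask_bottle",.6234,.1216,.122,.016),("square_bottle",.6331,.0422,.122,.016),("slim_bottle",.6429,-.0372,0,.016),("cone_bottle",.6526,-.1166,0,.016),("open_cone",.4734,.309,0,0),("open_square",.4363,-.3104,-.258,0)]]
for n,(x0,x1,y0,y1) in {"top":(140,540,160,350),"scene":(180,520,120,360)}.items():
    p=read_camera(n); v=p["pixels"].copy()
    for b,x,y,w,z in P:
        m=np.zeros((480,640),np.uint8)
        for part in M[b]:
            u=proj(p,place(part+[0,0,z],x,y,w)); cv2.fillConvexPoly(m,cv2.convexHull(u.astype(np.float32)).round().astype(np.int32),1)
        cs,_=cv2.findContours(m,0,1); cv2.drawContours(v,cs,-1,(255,0,0),1)
    s=800/(x1-x0); cv2.imwrite(f"pics/fin_{n}.png",cv2.convertScaleAbs(cv2.resize(v[y0:y1,x0:x1,::-1],None,fx=s,fy=s,interpolation=cv2.INTER_CUBIC),alpha=1.3))
E
python3 fin.py
```

```text
t 40.85 tcp [ 0.5025 -0.3655  0.2091] jaw 6.98 zdir [ 9.e-04  3.e-04 -1.e+00] open 0.0652 F [0.1 0.3 0.9] q6 -0.83
```

View pics/fin_top.png

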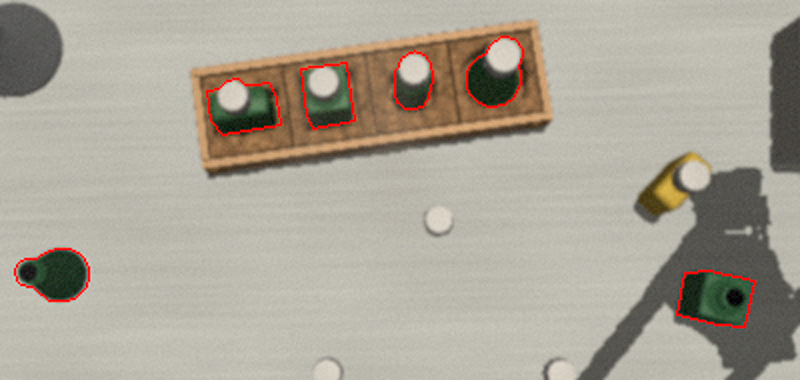

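View pics/fin_scene.png

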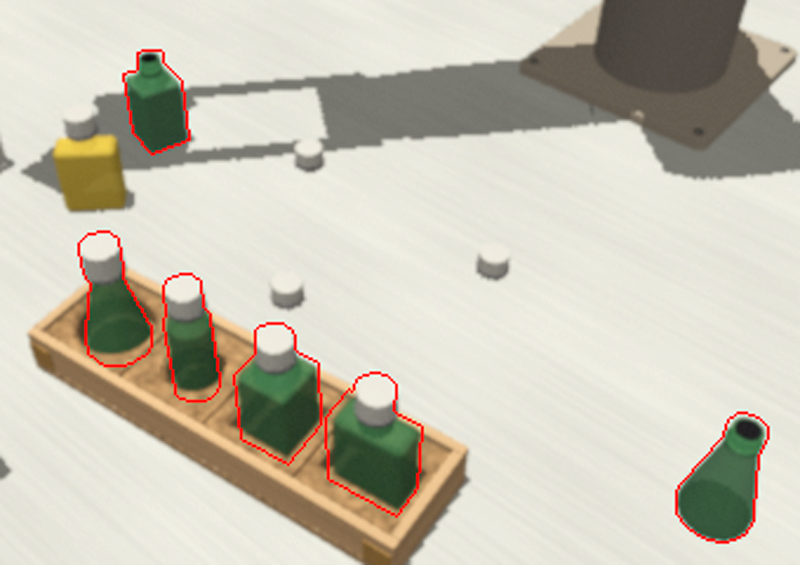

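```bash
python3 -c "
from plant import *
print(close_job())"
```

```text
the job is handed in; nothing more can be done
None
```

All four capped bottles stand in their own recesses: flask, square, slim and cone, from +y to −y along the case. I never gripped or pushed the two uncapped bottles or the yellow look-alike. The job was handed in at about 41 s of the 112 s allowed.

- **Seating:** each bottle made floor contact with its underside about 16 mm above the table, before it was released. All four agreed within 1 mm, and that fits an 8 mm case bottom plus the 8 mm recess floor. During the flask's set-down the measured force rose briefly to about 16 N up and 9 N sideways. I backed off 2 mm before opening the fingers, and it stood upright and centred in the later pictures.
- **Last pictures:** in the top and scene views all six bottle outlines match the expected poses to within a pixel or two, a few mm. All the bottles are upright, and both uncapped ones are where they started.
- **Arm:** it was clear, open and touching nothing.
- **Disagreement:** the two fixed cameras differed by 2–4 mm in x for several bottles. The case rim also came out higher than my first fit, 42 mm against 35 mm, once I compared it with the wrist view and the contact heights. Neither affected the fits. `close_job()` reports no verdict, so the result itself is not confirmed.

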